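# Unhook the waveguide load past the hook's sprung keeper and stand it in its dish

### The job

The waveguide load hangs from the safety hook by its bail. Push its head back against the sprung keeper until it is out from under the hook's lip and lift it off the hook without forcing it (never more than about 16 N), then stand it gently upright on its flange in the small square dish and let go, leaving the parts lying about where they are.

Things in the scene. Friction and masses are not known exactly. Their poses are not given: they have to be found in the camera images.
- hook: Safety hook, fixed: dark base plate 147 x 70 x 8 mm, a post near one end (x = +105 mm), a level steel bar clamped in the post. Origin on the desk under the bar; x points from the hook's tip to the post, y across the bar, z up. Bar 10 mm wide (y), 8 mm high, its top at z = 120 mm. Bar, lip and keeper sit up to 10 mm nearer to or farther from the post than stated, unmeasured, different every time.
- hook_lip (a point): End of the hook's lip, lip underside, for the bar's middle setting (truly within 10 mm along x): x = -13, z = 132 mm in the hook's frame. At the bar's -x end the tip turns up and this lip, 10 mm wide, 5 mm thick, reaches back (+x) over the bar, 12 mm above it; lip top at z = 137 mm. Front of the tip: 35 mm farther in -x. Axes as the hook's. Fixed to the stand: it does not follow the bar's setting.
- hook_keeper_rest (a point): Centre of the sprung keeper's face at rest, for the bar's middle setting (truly within 10 mm along x): x = +18.5, z = 129 mm in the hook's frame. Keeper: round plunger, 10 mm diameter, pressed back in +x. Spring 1.5 N at first movement, then 1.4 N per mm (9.2 N at 5.5 mm, 12 N at 7.5 mm). Its housing, 16 mm wide, top z = 139.5 mm, begins 26 mm behind. Fixed point: does not follow the keeper.
- load_tab (a point): Centre of the waveguide load's grip tab: upright, 9 mm thick (x), 16 mm wide (y, grasp across this), 30 mm high. The load's axes; while it hangs they match the hook's. The tab stands on the head, a level bar 37 mm long (from 32.5 mm in front, -x, of this point to 4.5 mm behind, flush with the tab's back), 44 mm wide, 8 mm high, top 14 mm and underside 22 mm below this point. Mass 0.16 to 0.26 kg.
- load_foot (a point): Centre of the underside of the load's square brass flange (42 x 42 mm), its foot: 103 mm below load_tab, 3.5 mm in front of it (-x). Under the head two side straps leave an opening 34 mm wide and 44 mm high, through which the bar runs, so the load comes off by lifting 18 to 35 mm, then drawing it in -x over lip and tip. Whole load 118 mm high.
- load: The waveguide load: brass block with a square flange below, aluminium bail, head and tab above; hangs with the head's underside on the bar, head front under the lip, head back facing the keeper 0.5 to 20.5 mm away. Mouth from lip end to keeper is 31.5 mm, head 37 mm: it clears the lip once the keeper is pressed back 5.5 mm or more (about 12 N is safe). Judge that by force. Origin at load_foot.
- dish: Small square dark dish, fixed, 84 x 84 mm outside, 79 x 79 mm inside, rim 12 mm high, floor 2.5 mm above the desk, empty; origin on the desk under its centre. Between hook and dish stands a wooden case with its lid open, about 230 mm high: carry the load over it or round its front. The telephone beside the dish is 86 mm high.
- atten_20: Black finned attenuator 72 x 22 x 23 mm lying on the desk; origin under its middle
- adapter_nbnc: Adapter 20 x 20 x 35 mm standing on the desk; origin under its middle
- adapter_nm: Adapter 20 x 20 x 31 mm standing on the desk; origin under its middle
- bnc_tee: Tee adapter 27 x 52 x 12 mm lying on the desk; origin under its middle
Mind the look-alikes: they are no part of the job. Leave any turquoise look-alike of the load alone.

How it is judged:
On the way:
1. the load is off the hook: its foot more than 80 mm in front (-x) of the hook's origin and above 50 mm (x of load_foot in the frame of hook below -0.08 m and height (world z) of load_foot above 0.05 m), for 0.1 s.
At the end, for the whole second after the job is handed in: The load stands upright (within 0.08 rad) with its flange flat on the dish's floor, inside the rim (foot's centre within 21 mm of the dish's centre in the dish's x and y), at rest and released (x of load_foot in the frame of dish between -0.021 and 0.021 m and y of load_foot in the frame of dish between -0.021 and 0.021 m and z of load_foot in the frame of dish below 0.005 m and angle between load's own z axis and vertical below 0.08 rad and linear speed of load below 0.02 m/s and contact force between the fingers and load below 0.1 N); the robot touches nothing.
It fails at once if load and hook press on one another with more than 16 N while the load is pushed back (more than 3 mm towards the post), or with more than 30 N at any time (a knock in grasping) ((contact force between hook and load above 16 N and x of load_foot in the frame of hook above 0.003 m) or contact force between hook and load above 30 N).
It fails at once if the load is set down on the dish with more than 40 N (contact force between dish and load above 40 N).
It fails at once if the attenuator, an adapter or the tee is moved by more than 15 mm (distance of any of atten_20, adapter_nbnc, adapter_nm, bnc_tee from where it was at the start of the episode above 0.015 m).
It also fails if it takes over 51 s, if anything falls off the work surface, if the arm or the gripper's body presses on something with over 40 N, if the wrist force passes 120 N, or if a joint passes its speed limit or range.

### The arm

A 7-joint arm with a two-finger parallel gripper is mounted at the origin on the work surface; the furniture and walls round the work are solid. World frame = base frame: x ahead of the robot, y to its left, z up, the work surface at z = 0. Lengths are in m, angles in rad, forces in N, time in s.
With the tool pointing down it reaches from about 0.425 to 0.825 m from the base axis. Payload 3.6 kg.
Tool frame: the origin (TCP) lies between the finger pads; the fingertips stand 8 mm ahead of it and the grasp point (between the pads) lies 11 mm behind it; z points along the fingers, x is the direction in which the jaws open and shut, and the axes are right-handed (so a half turn about z gives the same grasp; the last joint's range is limited). The gripper opens to 85 mm and grips with 20 to 120 N. Pads are 22 mm wide; open, the fingers measure 114 mm over their backs; the gripper's body (76 mm by 85 mm) begins 54 mm behind the grasp point. The pads swing forward as they close: fully open they stand 13 mm farther back than shut.
Start: joints at [-1.137, 0.615, -0.013, 1.423, 0.008, 1.103, -0.04], TCP at [0.288, 0.582, 0.239] pointing down, gripper open.
Joint ranges: [-3.12, 3.12], [-0.3, 2.06], [-1.34, 1.32], [0.26, 2.42], [-1.36, 4.5], [0.01, 1.98], [-2.84, 2.84]. Speed limits (rad/s): [2.79, 2.79, 3.14, 3.14, 3.14, 3.14, 3.14].

### API

Orientations are given as [roll, pitch, yaw] about the fixed x, y, z axes, in that order (R = Rz(yaw) Ry(pitch) Rx(roll)).
In Python, from workcell import status, imaging, workorder gives the robot as it stands.
- The arm moves only by the tool send_rows, never from a script. Its argument "targets" is a list of rows, each an object of numbers: "dx", "dy", "dz": the shift along the tool's x, y, z in units of 0.25 m (1.0 is 0.25 m); "wx", "wy", "wz": the turn, a rotation vector about the tool's x, y, z in units of 360 degrees (1.0 is 360 degrees). A call has 1 to 12 rows; each row shifts and turns the commanded pose from where the row before left it, along the tool's axes as they then stand; what a row does not reach is not made up. A row lasts 1/12 s, in which the tool goes at most 41.7 mm and 7.16 degrees, less where a joint would pass 70% of its speed; a pose out of reach is approached as far as the arm can. A call with a number of a shift or a turn outside -1 to 1 is refused whole. A call with a gripper value outside its range is refused whole. "hand" is the gripper command: -1 is fully open, 1 is shut, values between are in proportion, set as the call begins (left out, the last holds). The fingers move at their own pace and stop on an object; the grip force is fixed at half the most. Time passes only in rows, so rows that do not move let the fingers close. It gives the time, the measured TCP pose, the force and the opening at its end, in the units of the state.
- status.read_state(): the state, without advancing time (a new reading comes with each control period).
- imaging.snapshot(name): name is "scene" or "side" or "wrist"; returns the picture (400x640x3 uint8, red, green, blue); there is no depth.
- imaging.get_calibration(name): a dict with "K" (3x3 intrinsics, pixels), "R" (3x3) and "t" (3): a world point X has camera coordinates R X + t. Camera axes: x right, y down, z forward; pixel columns grow to the right and rows downward; lengths in m; the calibration is good to about 2 mm. A picture is of the moment at which its call begins: read the wrist's pose just before it. get_calibration takes no time and is no camera call; for the wrist camera it gives the pose at the moment of the call.
- workorder.hand_in(): hands the job in, once; it reports no verdict.
The state is a dict: "t": time; "joint_positions": joint angles; "qvel": joint speeds; "effort": joint torques, N m; "ee_pos": TCP position; "ee_rot": TCP orientation; "wrist_force": force on the tool from outside, world axes, zero at the start; "ft_torque": the same for the moment, N m; "width": finger opening in m.
Only numpy, scipy, OpenCV 4.12 (cv2) and the standard library are available. Lean on these libraries where they do the work, as an engineer would, in place of code of your own. Each camera call takes 0.05 s, during which the arm holds its last target.

## Working session

There is one attempt and no reset: what is moved stays moved. The work goes in short steps, Python scripts to look and compute and a tool call to move; the robot and the scene stay as the last step left them, time stands still between calls to the robot, and variables do not carry over. Pictures are saved under pics/ and viewed, and the job is handed in when it is done.

Besides the shell and the picture viewer there is one more tool, called after "Call:" as a command line: name --argument value ..., lists and objects as JSON in quotes. send_rows: Moves the arm, as the interface text tells. Its arguments: {"type":"object","properties":{"targets":{"type":"array"},"hand":{"type":"number"}},"required":["targets"]}

```bash
ls; mkdir -p pics; python3 - <<'E'
from workcell import status, imaging
import cv2
s=status.read_state();print(s)
for n in ["scene","side","wrist"]:
    c=imaging.get_calibration(n);print(n,c)
    cv2.imwrite(f"pics/{n}0.png",imaging.snapshot(n)[:,:,::-1])
E
```

```text
pics
{'t': 0.0, 'joint_positions': array([-1.13750915,  0.61593033, -0.01261519,  1.4249431 ,  0.00807782,
        1.10340771, -0.04039906]), 'qvel': array([ 0.0009955 , -0.00043645, -0.00155492, -0.00024035, -0.00158252,
       -0.00064212, -0.00055865]), 'effort': array([-4.99687321e-04, -4.69211948e+01,  2.59021148e-01, -1.71033973e+01,
        1.00483364e-02,  9.46346030e-03, -4.11000087e-06]), 'ee_pos': array([0.28808934, 0.5818143 , 0.23811627]), 'ee_rot': array([3.14157214e+00, 2.63879994e-03, 1.11106593e+00]), 'wrist_force': array([-0.04622148, -0.16402269, -0.0396747 ]), 'ft_torque': array([-0.02701762, -0.02416577, -0.03049156]), 'width': 0.08551147013694563}
scene {'K': array([[508.06264863,   0.        , 314.71006217],
       [  0.        , 508.06264863, 209.50500682],
       [  0.        ,   0.        ,   1.        ]]), 'R': array([[-0.65967324, -0.75153793, -0.00468599],
       [-0.39036749,  0.34796538, -0.85236924],
       [ 0.64221837, -0.56045592, -0.52291942]]), 't': array([0.27299599, 0.24010742, 0.96241493])}
side {'K': array([[365.99655227,   0.        , 319.46920886],
       [  0.        , 365.99655227, 195.25461119],
       [  0.        ,   0.        ,   1.        ]]), 'R': array([[-0.99969075,  0.01325508,  0.02104047],
       [-0.00915315,  0.59056704, -0.80693667],
       [-0.02312182, -0.80687971, -0.59026309]]), 't': array([0.39882271, 0.07762184, 0.93729961])}
wrist {'K': array([[295.31768734,   0.        , 316.59487656],
       [  0.        , 295.31768734, 193.17269555],
       [  0.        ,   0.        ,   1.        ]]), 'R': array([[ 0.44473639,  0.89565821, -0.00243257],
       [ 0.85064937, -0.4215341 ,  0.31417295],
       [ 0.28036617, -0.14179341, -0.94936265]]), 't': array([-0.64787   , -0.03933269,  0.3817333 ])}
```

View pics/scene0.png

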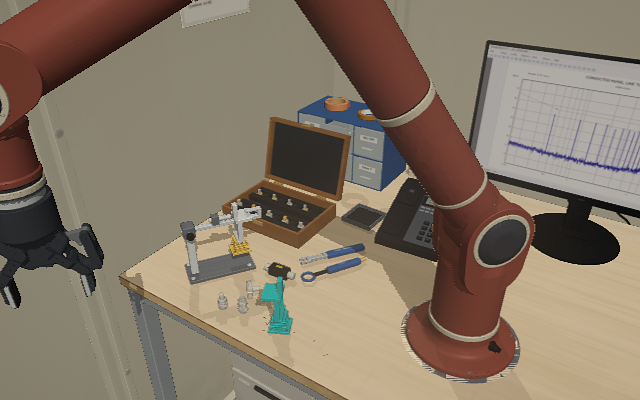

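View pics/side0.png

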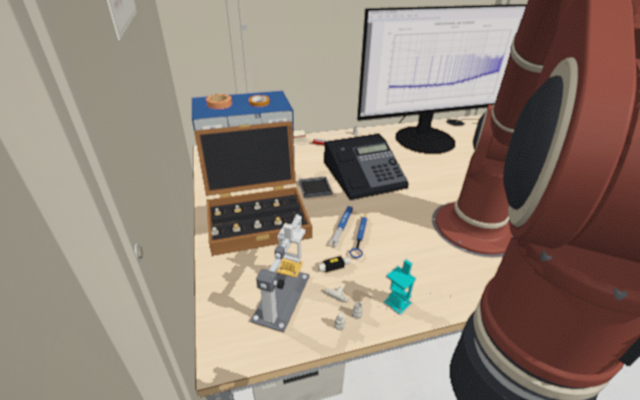

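View pics/wrist0.png

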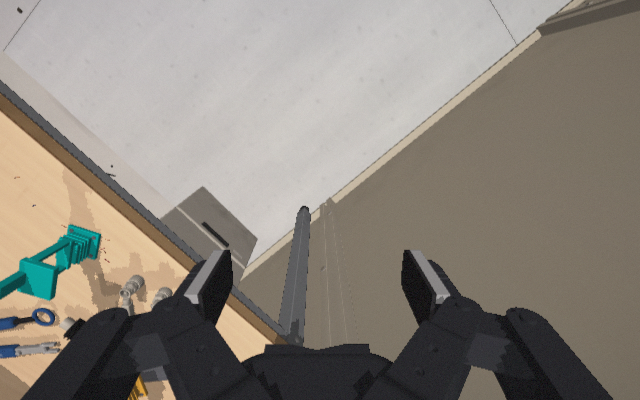

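```bash
cat > h.py <<'E'
from workcell import status, imaging
import cv2, numpy as np
def crop(f,o,x0,y0,x1,y1,s):
    im=cv2.imread(f)[y0:y1,x0:x1]
    cv2.imwrite(o,cv2.resize(im,None,fx=s,fy=s,interpolation=cv2.INTER_CUBIC))
def ray(c,u,v):
    d=np.linalg.inv(c['K'])@[u,v,1]; R=np.array(c['R']); 
    return -R.T@c['t'], R.T@d
def plane(c,u,v,z):
    o,d=ray(c,u,v); return o+d*(z-o[2])/d[2]
def tri(c1,p1,c2,p2):
    A=[];b=[]
    M=np.zeros((3,3));r=np.zeros(3);L=[]
    for c,p in((c1,p1),(c2,p2)):
        o,d=ray(c,*p);d/=np.linalg.norm(d);P=np.eye(3)-np.outer(d,d);M+=P;r+=P@o;L.append((o,P))
    X=np.linalg.solve(M,r)
    return X,[np.linalg.norm(P@(X-o)) for o,P in L]
def proj(c,X):
    p=c['K']@(c['R']@np.array(X)+c['t']);return p[:2]/p[2]
E
python3 - <<'E'
from h import *
crop('pics/scene0.png','pics/s1.png',170,190,300,300,6)
crop('pics/side0.png','pics/d1.png',240,205,350,335,4)
crop('pics/side0.png','pics/d2.png',290,165,340,205,8)
crop('pics/scene0.png','pics/s2.png',330,195,400,240,8)
E
```

```text
(no output)
```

View pics/s1.png

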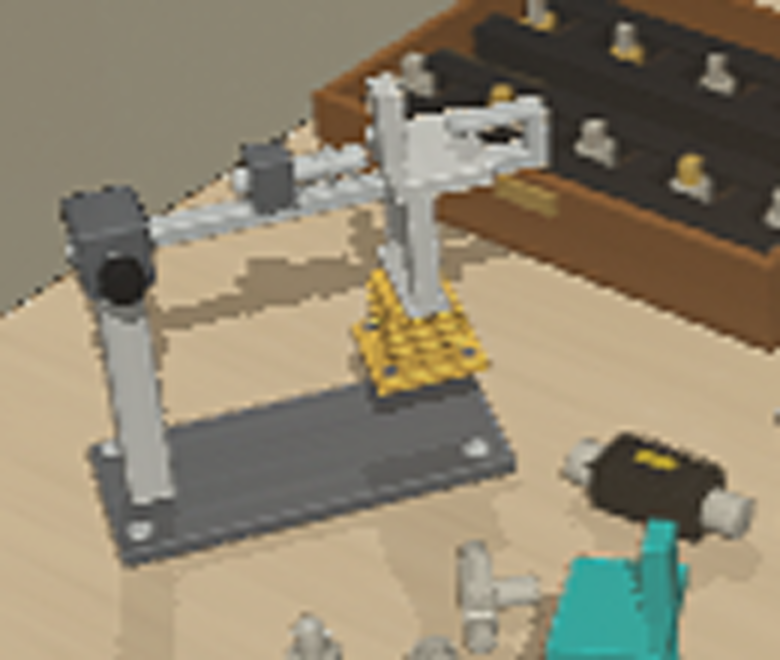

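View pics/d1.png

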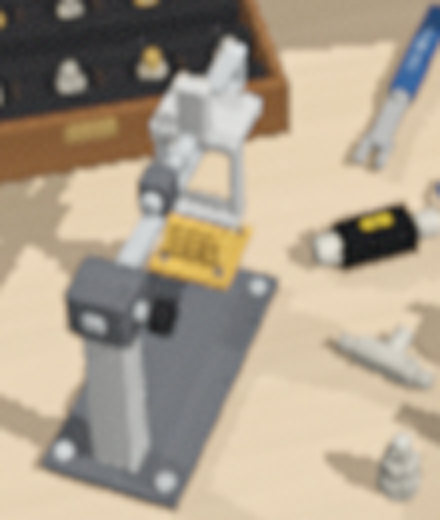

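View pics/d2.png

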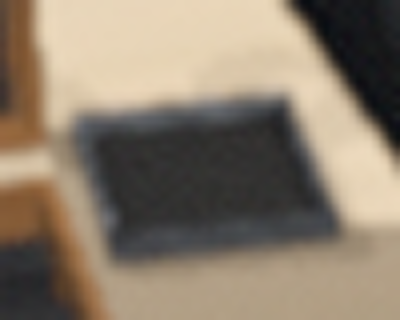

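View pics/s2.png

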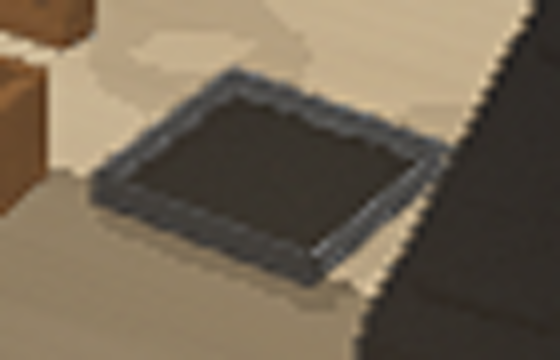

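```bash
python3 - <<'E'
from h import *
cs=imaging.get_calibration('scene');cd=imaging.get_calibration('side')
S=lambda x,y:(170+x/6-.5,190+y/6-.5)
D=lambda x,y:(240+x/4-.5,205+y/4-.5)
print('cams',ray(cs,0,0)[0],ray(cd,0,0)[0])
for n,p in dict(nl=(125,548),bl=(92,450),nr=(515,460),br=(478,378)).items(): print('S',n,plane(cs,*S(*p),.008))
for n,p in dict(postend_l=(40,463),postend_r=(175,500),tip_r=(278,278)).items(): print('D',n,plane(cd,*D(*p),.008))
for n,p,q in [('tabtop',(388,85),(232,45)),('postbox',(80,190),(110,265)),('liptip',(535,105),(232,45))]:
    print(n,tri(cs,S(*p),cd,D(*q)))
# dish
s=[(95,180),(235,70),(445,150),(312,262)]
d=[(78,118),(288,100),(338,232),(115,245)]
P=[plane(cs,330+x/8-.5,195+y/8-.5,.012) for x,y in s];print(np.round(P,4),np.mean(P,0))
P=[plane(cd,290+x/8-.5,165+y/8-.5,.012) for x,y in d];print(np.round(P,4),np.mean(P,0))
E
```

```text
cams [-0.34426227  0.66100891  0.7092049 ] [0.42108193 0.70516071 0.60749785]
S nl [0.47442259 0.30285939 0.008     ]
S bl [0.5335162  0.28336146 0.008     ]
S nr [0.42320467 0.16833121 0.008     ]
S br [0.47471139 0.14900001 0.008     ]
D postend_l [0.53470539 0.28633016 0.008     ]
D postend_r [0.4699763  0.30592853 0.008     ]
D tip_r [0.42383026 0.17175732 0.008     ]
tabtop (array([0.44450804, 0.19025954, 0.17652502]), [np.float64(0.006044549839828888), np.float64(0.00604454983982884)])
postbox (array([0.4927743 , 0.28884516, 0.14639496]), [np.float64(0.0004659376398812012), np.float64(0.00046593763988126704)])
liptip (array([0.44804904, 0.13147198, 0.13627355]), [np.float64(0.0002648585556366532), np.float64(0.0002648585556366356)])
[[ 0.439  -0.113   0.012 ]
 [ 0.4574 -0.1956  0.012 ]
 [ 0.3767 -0.2101  0.012 ]
 [ 0.3599 -0.1303  0.012 ]] [ 0.40825869 -0.16226663  0.012     ]
[[ 0.4559 -0.1873  0.012 ]
 [ 0.3787 -0.2007  0.012 ]
 [ 0.3635 -0.1177  0.012 ]
 [ 0.4407 -0.1088  0.012 ]] [ 0.40969768 -0.15359987  0.012     ]
```

```bash
cat >> h.py <<'E'
from scipy.spatial.transform import Rotation as Ro
def tool(s=None):
    s=s or status.read_state(); return np.array(s['ee_pos']),Ro.from_euler('xyz',s['ee_rot']).as_matrix()
def to(target,s=None):
    p,R=tool(s); return R.T@(np.array(target)-p)/.25   # tool units
E
python3 - <<'E'
from h import *
c=imaging.get_calibration('wrist');p,R=tool()
print('cam in tool',R.T@(-c['R'].T@c['t']-p)); print('cam axes in tool',np.round(R.T@c['R'].T,3))
cd=imaging.get_calibration('side');cs=imaging.get_calibration('scene')
# case front right corner on desk
print(plane(cd,310,234,0),plane(cd,209,248,0),plane(cs,302,245,0), plane(cd,313,221,0))
print('phone',plane(cd,354,194,0.03), plane(cd,325,140,.08))
E
```

```text
cam in tool [-0.00078373 -0.08188197 -0.13492123]
cam axes in tool [[ 1.    -0.001 -0.   ]
 [ 0.001  0.949  0.314]
 [ 0.    -0.314  0.949]]
[0.42267526 0.03615085 0.        ] [0.65737898 0.08669893 0.        ] [0.42473464 0.03097117 0.        ] [ 0.41536206 -0.01322802  0.        ]
phone [ 0.30528035 -0.09143835  0.03      ] [ 0.37956142 -0.30430413  0.08      ]
```

Call:
send_rows --targets '[{"wz": 0.0194,"dz": -0.03},{"wz": 0.0194,"dz": -0.03},{"wz": 0.0194,"dz": -0.03},{"wz": 0.0194,"dz": -0.03},{"wz": 0.0194,"dz": -0.03},{"wz": 0.0194,"dz": -0.03},{"wz": 0.0194,"dz": -0.03},{"wz": 0.0194,"dz": -0.03},{"wz": 0.0194},{"wz": 0.0194},{"wz": 0.0194},{"wz": 0.0194}]' --hand -1

```text
$.targets[0]: bad value
```

Call:
send_rows --targets '[{"dx": 0,"dy": 0,"dz": -0.03,"wx": 0,"wy": 0,"wz": 0.0194},{"dx": 0,"dy": 0,"dz": -0.03,"wx": 0,"wy": 0,"wz": 0.0194},{"dx": 0,"dy": 0,"dz": -0.03,"wx": 0,"wy": 0,"wz": 0.0194},{"dx": 0,"dy": 0,"dz": -0.03,"wx": 0,"wy": 0,"wz": 0.0194},{"dx": 0,"dy": 0,"dz": -0.03,"wx": 0,"wy": 0,"wz": 0.0194},{"dx": 0,"dy": 0,"dz": -0.03,"wx": 0,"wy": 0,"wz": 0.0194},{"dx": 0,"dy": 0,"dz": -0.03,"wx": 0,"wy": 0,"wz": 0.0194},{"dx": 0,"dy": 0,"dz": -0.03,"wx": 0,"wy": 0,"wz": 0.0194},{"dx": 0,"dy": 0,"dz": 0,"wx": 0,"wy": 0,"wz": 0.0194},{"dx": 0,"dy": 0,"dz": 0,"wx": 0,"wy": 0,"wz": 0.0194},{"dx": 0,"dy": 0,"dz": 0,"wx": 0,"wy": 0,"wz": 0.0194},{"dx": 0,"dy": 0,"dz": 0,"wx": 0,"wy": 0,"wz": 0.0194}]' --hand -1

```text
t: 1.15
ee_pos: [0.2881, 0.5823, 0.2988]
ee_rot: [3.141, 0.0, -0.358]
wrist_force: [-0.6, 0.3, 0.7]
width: 0.0853
```

```bash
python3 - <<'E'
from h import *
print(to([.44,.165,.30])/12)
E
```

```text
[ 0.09610632  0.11258805 -0.00029955]
```

Call:
send_rows --targets '[{"dx": 0.096,"dy": 0.1126,"dz": 0,"wx": 0,"wy": 0,"wz": 0},{"dx": 0.096,"dy": 0.1126,"dz": 0,"wx": 0,"wy": 0,"wz": 0},{"dx": 0.096,"dy": 0.1126,"dz": 0,"wx": 0,"wy": 0,"wz": 0},{"dx": 0.096,"dy": 0.1126,"dz": 0,"wx": 0,"wy": 0,"wz": 0},{"dx": 0.096,"dy": 0.1126,"dz": 0,"wx": 0,"wy": 0,"wz": 0},{"dx": 0.096,"dy": 0.1126,"dz": 0,"wx": 0,"wy": 0,"wz": 0},{"dx": 0.096,"dy": 0.1126,"dz": 0,"wx": 0,"wy": 0,"wz": 0},{"dx": 0.096,"dy": 0.1126,"dz": 0,"wx": 0,"wy": 0,"wz": 0},{"dx": 0.096,"dy": 0.1126,"dz": 0,"wx": 0,"wy": 0,"wz": 0},{"dx": 0.096,"dy": 0.1126,"dz": 0,"wx": 0,"wy": 0,"wz": 0},{"dx": 0.096,"dy": 0.1126,"dz": 0,"wx": 0,"wy": 0,"wz": 0},{"dx": 0.096,"dy": 0.1126,"dz": 0,"wx": 0,"wy": 0,"wz": 0}]'

```text
t: 2.15
ee_pos: [0.4425, 0.1644, 0.2993]
ee_rot: [-3.142, 0.0, -0.351]
wrist_force: [1.1, 0.9, 0.1]
width: 0.0853
```

Call:
send_rows --targets '[{"dx": 0,"dy": 0,"dz": 0,"wx": 0,"wy": 0,"wz": 0},{"dx": 0,"dy": 0,"dz": 0,"wx": 0,"wy": 0,"wz": 0},{"dx": 0,"dy": 0,"dz": 0,"wx": 0,"wy": 0,"wz": 0}]'

```text
t: 2.4
ee_pos: [0.4421, 0.1667, 0.2991]
ee_rot: [-3.141, 0.001, -0.352]
wrist_force: [-0.6, 0.5, -0.6]
width: 0.0851
```

```bash
python3 - <<'E'
from h import *
import pickle
c=imaging.get_calibration('wrist')
cv2.imwrite("pics/w1.png",imaging.snapshot('wrist')[:,:,::-1]); pickle.dump(c,open('w1.pkl','wb'))
cv2.imwrite("pics/side1.png",imaging.snapshot('side')[:,:,::-1])
print(tool())
E
```

```text
(array([0.44177519, 0.16780188, 0.29901185]), array([[ 9.39873622e-01, -3.41521131e-01, -9.44503894e-04],
       [-3.41520870e-01, -9.39874093e-01,  4.30193979e-04],
       [-1.03463507e-03, -8.17601809e-05, -9.99999461e-01]]))
```

View pics/w1.png

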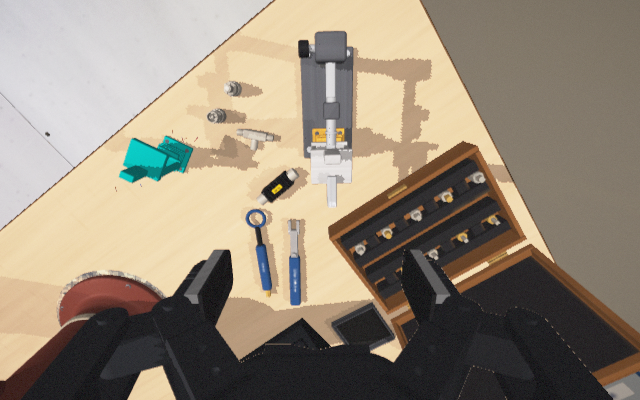

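```bash
python3 - <<'E'
from h import *
crop('pics/w1.png','pics/w1z.png',285,25,375,215,4) if 0 else crop('pics/w1.png','pics/w1z.png',285,95,375,215,5)
crop('pics/w1.png','pics/w1y.png',285,25,375,165,4)
E
```

```text
(no output)
```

View pics/w1z.png

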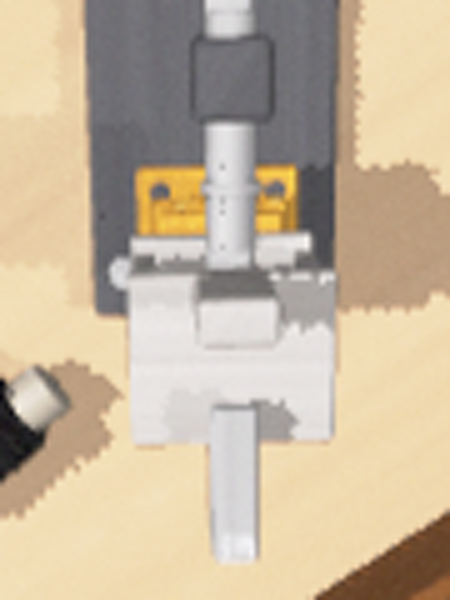

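View pics/w1y.png

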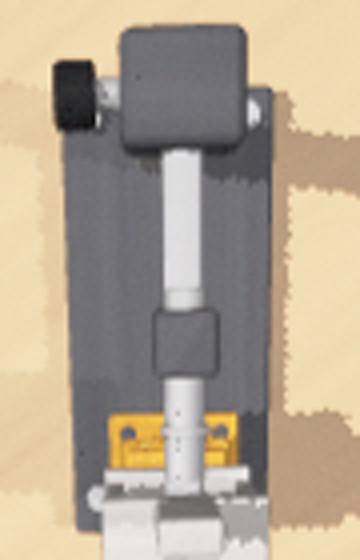

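```bash
python3 - <<'E'
from h import *
import pickle
c=pickle.load(open('w1.pkl','rb'))
Z=lambda x,y:(285+x/5-.4,95+y/5-.4)
Y=lambda x,y:(285+x/4-.4,25+y/4-.4)
def P(n,f,p,z): X=plane(c,*f(*p),z);print(n,np.round(X,4));return X
t=P('tab',Z,(239,322),.157)
a=P('headFL',Z,(130,441),.128);b=P('headFR',Z,(334,439),.128)
e=P('headBL',Z,(130,275),.128);f=P('headBR',Z,(334,273),.128)
l0=P('lip end',Z,(234,405),.137);l1=P('lip tip',Z,(236,560),.137)
s0=P('bar post',Y,(181,150),.120);s1=P('bar fore',Y,(182,375),.134)
pl=[P('pl',Y,q,.008) for q in [(65,140),(78,532),(270,90),(268,400)]]
k=P('housing',Z,(232,120),.1395)
pb=P('postbox',Y,(185,150),.145)
ang=lambda v:np.degrees(np.arctan2(v[1],v[0]))
print(ang(b-a)+90,ang(f-e)+90,ang(e-a),ang(f-b),ang(l0-l1),ang(s0-s1),ang(pl[0]-pl[1]),ang(pl[2]-pl[3]))
x=np.array([np.cos(np.radians(69.5)),np.sin(np.radians(69.5)),0])
for n,q in [('hf',(a+b)/2),('hb',(e+f)/2),('lip0',l0),('lip1',l1),('hous',k)]: print(n,(q-t)@x, (q-t)@[-x[1],x[0],0])
E
```

```text
tab [0.4626 0.1832 0.157 ]
headFL [0.4313 0.1606 0.128 ]
headFR [0.4728 0.1458 0.128 ]
headBL [0.444  0.1943 0.128 ]
headBR [0.484 0.18  0.128]
lip end [0.4555 0.1628 0.137 ]
lip tip [0.4445 0.1302 0.137 ]
bar post [0.4911 0.2669 0.12  ]
bar fore [0.4734 0.2176 0.134 ]
pl [0.4642 0.2918 0.008 ]
pl [0.4212 0.1678 0.008 ]
pl [0.5324 0.2826 0.008 ]
pl [0.501  0.1887 0.008 ]
housing [0.4741 0.2175 0.1395]
postbox [0.4902 0.2646 0.145 ]
70.40044191595399 70.3703734673888 69.42686485285421 71.9134664722914 71.41034237297085 70.23943928668585 70.90621047210722 71.54823977381552
hf -0.03184413519237601 -0.0006139205042729797
hb 0.004119556948855202 0.00012051485457130863
lip0 -0.021646196381896788 -0.0004239353860386215
lip1 -0.05609146691750357 -0.0015728272380515981
hous 0.036105496720994064 0.0012842112237717671
```

```bash
python3 - <<'E'
from h import *
print(tool()[0],status.read_state()['ee_rot']);print(to([.4626,.1832,.20]))
E
```

```text
[0.44177519 0.16780188 0.29901185] [-3.14151089e+00  1.03463526e-03 -3.48534781e-01]
[ 0.0576654  -0.08630524  0.39599501]
```

Call:
send_rows --targets '[{"dx": 0.0144,"dy": -0.0216,"dz": 0.05,"wx": 0,"wy": 0,"wz": -0.0016},{"dx": 0.0144,"dy": -0.0216,"dz": 0.1,"wx": 0,"wy": 0,"wz": 0},{"dx": 0.0144,"dy": -0.0216,"dz": 0.1,"wx": 0,"wy": 0,"wz": 0},{"dx": 0.0144,"dy": -0.0216,"dz": 0.1,"wx": 0,"wy": 0,"wz": 0},{"dx": 0,"dy": 0,"dz": 0.046,"wx": 0,"wy": 0,"wz": 0},{"dx": 0,"dy": 0,"dz": 0,"wx": 0,"wy": 0,"wz": 0},{"dx": 0,"dy": 0,"dz": 0,"wx": 0,"wy": 0,"wz": 0},{"dx": 0,"dy": 0,"dz": 0,"wx": 0,"wy": 0,"wz": 0},{"dx": 0,"dy": 0,"dz": 0,"wx": 0,"wy": 0,"wz": 0}]' --hand -0.4

```text
t: 3.25
ee_pos: [0.4639, 0.1822, 0.2015]
ee_rot: [-3.14, -0.002, -0.341]
wrist_force: [-0.5, -0.6, 0.1]
width: 0.0599
```

```bash
python3 - <<'E'
from h import *
import pickle
c=imaging.get_calibration('wrist')
s=status.read_state();print(s['t'],s['ee_pos'],s['ee_rot'],s['wrist_force'],s['width']);print(to([.4626,.1832,.142]))
cv2.imwrite("pics/w2.png",imaging.snapshot('wrist')[:,:,::-1]); pickle.dump(c,open('w2.pkl','wb'))
crop('pics/w2.png','pics/w2z.png',200,60,440,240,3.3)
E
```

```text
3.25 [0.46386943 0.18219396 0.20150426] [-3.13977554e+00 -1.74529162e-03 -3.40841638e-01] [-0.54682209 -0.56494793  0.05622316] 0.059864674139854884
[-0.00654619 -0.00166279  0.23800938]
```

View pics/w2.png

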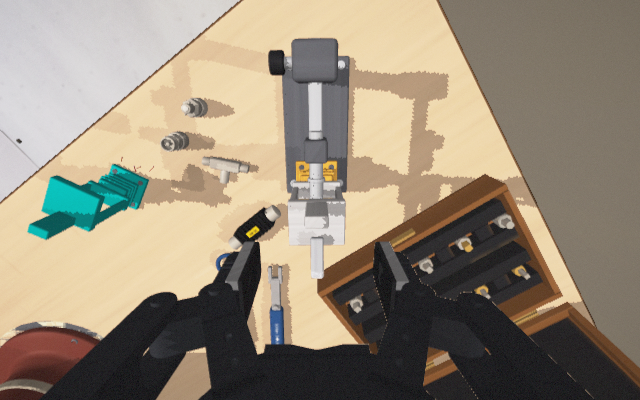

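View pics/w2z.png

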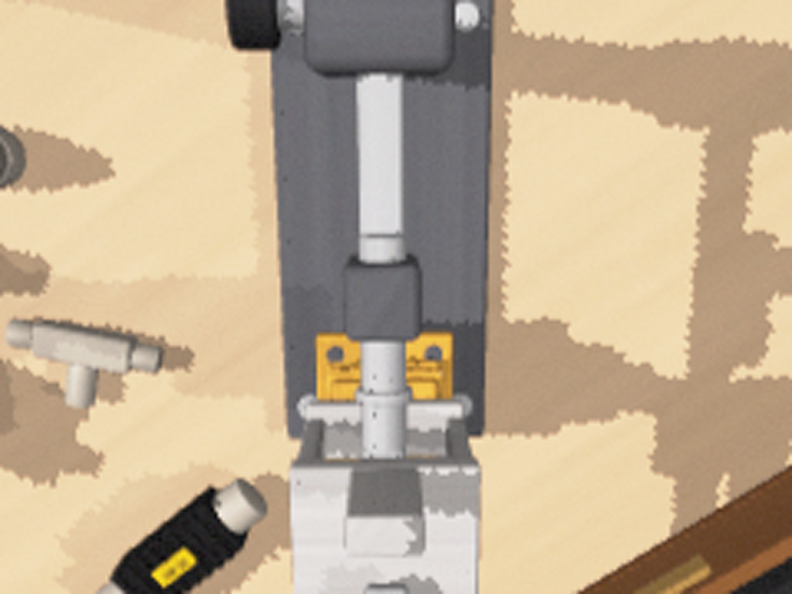

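```bash
python3 - <<'E'
from h import *
import pickle
c=pickle.load(open('w2.pkl','rb'))
t=plane(c,200+385/3.3-.4,60+535/3.3-.4,.157);print(t)
f=lambda x,y,z:plane(c,200+x/3.3-.4,60+y/3.3-.4,z)
a=f(293,466,.128);b=f(478,466,.128);print((a+b)/2,np.degrees(np.arctan2(*(b-a)[1::-1])),np.linalg.norm(a-b))
print(to([t[0],t[1],.142]))
E
```

```text
[0.46281704 0.18353253 0.157     ]
[0.46437616 0.18753645 0.128     ] -19.622709277903656 0.04205011040879025
[-0.00623452 -0.00372403  0.23798487]
```

Call:
send_rows --targets '[{"dx": -0.006,"dy": -0.003,"dz": 0.04,"wx": 0,"wy": 0,"wz": 0},{"dx": 0,"dy": 0,"dz": 0.05,"wx": 0,"wy": 0,"wz": 0},{"dx": 0,"dy": 0,"dz": 0.05,"wx": 0,"wy": 0,"wz": 0},{"dx": 0,"dy": 0,"dz": 0.04,"wx": 0,"wy": 0,"wz": 0},{"dx": 0,"dy": 0,"dz": 0.03,"wx": 0,"wy": 0,"wz": 0},{"dx": 0,"dy": 0,"dz": 0.02,"wx": 0,"wy": 0,"wz": 0},{"dx": 0,"dy": 0,"dz": 0.006,"wx": 0,"wy": 0,"wz": 0},{"dx": 0,"dy": 0,"dz": 0,"wx": 0,"wy": 0,"wz": 0},{"dx": 0,"dy": 0,"dz": 0,"wx": 0,"wy": 0,"wz": 0},{"dx": 0,"dy": 0,"dz": 0,"wx": 0,"wy": 0,"wz": 0}]' --hand -0.4

```text
t: 4.13
ee_pos: [0.4625, 0.1829, 0.1418]
ee_rot: [-3.141, -0.001, -0.342]
wrist_force: [0.5, 0.4, 0.4]
width: 0.0601
```

```bash
python3 - <<'E'
from h import *
cv2.imwrite("pics/side2.png",imaging.snapshot('side')[:,:,::-1]);crop('pics/side2.png','pics/side2z.png',220,180,380,300,5)
E
```

```text
(no output)
```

View pics/side2z.png

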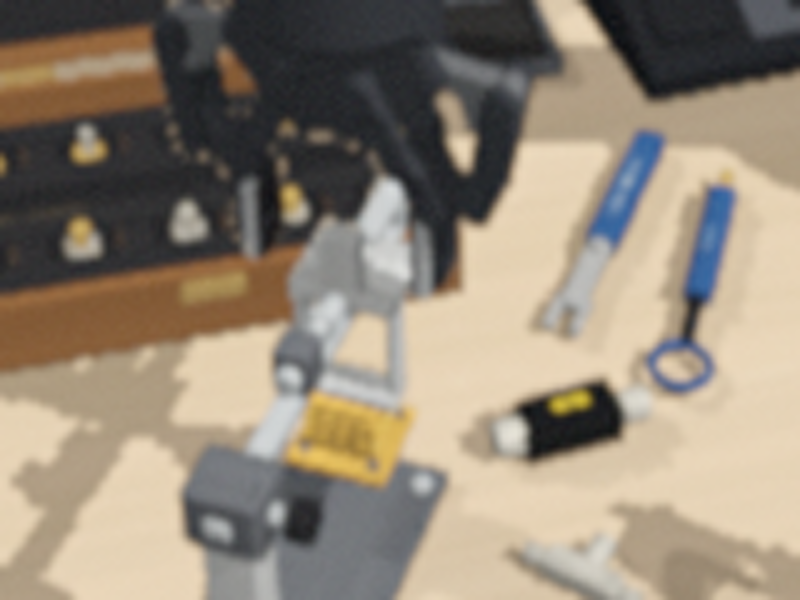

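```bash
python3 - <<'E'
from h import *
cd=imaging.get_calibration('side');p,R=tool()
f=lambda X:(proj(cd,X)-[220,180])*5
print('tip L/R',f(p+R@[.03,0,.003]),f(p+R@[-.03,0,.003]))
print('tab top',f([.4627,.1834,.157]),'tab c',f([.4627,.1834,.142]))
print(R@[.03,0,0])
E
```

```text
tip L/R [272.50403889 240.45430578] [418.31643651 276.97599644]
tab top [342.61313022 223.02321345] tab c [343.75365848 253.03303418]
[ 2.82658169e-02 -1.00520173e-02  2.33325982e-05]
```

Call:
send_rows --targets '[{"dx": 0,"dy": 0,"dz": 0,"wx": 0,"wy": 0,"wz": 0},{"dx": 0,"dy": 0,"dz": 0,"wx": 0,"wy": 0,"wz": 0},{"dx": 0,"dy": 0,"dz": 0,"wx": 0,"wy": 0,"wz": 0},{"dx": 0,"dy": 0,"dz": 0,"wx": 0,"wy": 0,"wz": 0},{"dx": 0,"dy": 0,"dz": 0,"wx": 0,"wy": 0,"wz": 0},{"dx": 0,"dy": 0,"dz": 0,"wx": 0,"wy": 0,"wz": 0}]' --hand 0.4

```text
t: 4.68
ee_pos: [0.4621, 0.1828, 0.1413]
ee_rot: [3.142, 0.0, -0.342]
wrist_force: [0.1, -0.0, -0.2]
width: 0.026
```

```bash
python3 - <<'E'
from h import *
cv2.imwrite("pics/side3.png",imaging.snapshot('side')[:,:,::-1]);crop('pics/side3.png','pics/side3z.png',260,200,330,260,10)
cv2.imwrite("pics/w3.png",imaging.snapshot('wrist')[:,:,::-1]);crop('pics/w3.png','pics/w3z.png',220,150,420,300,4)
E
```

```text
(no output)
```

View pics/side3z.png

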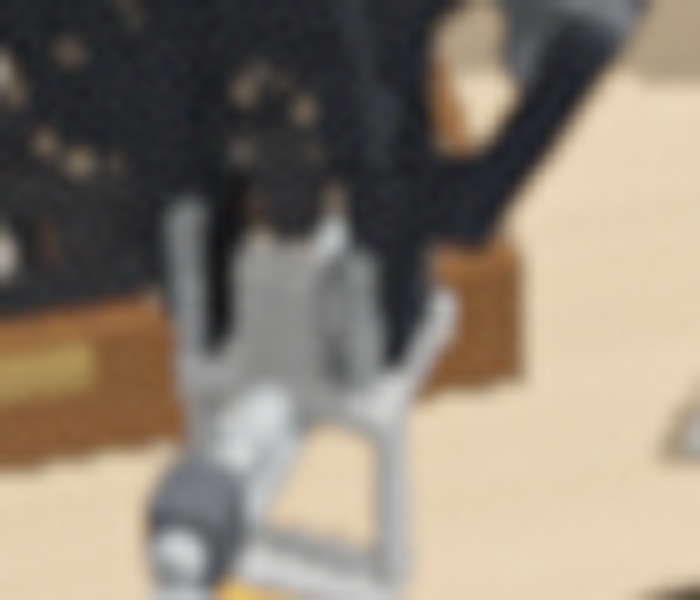

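View pics/w3z.png

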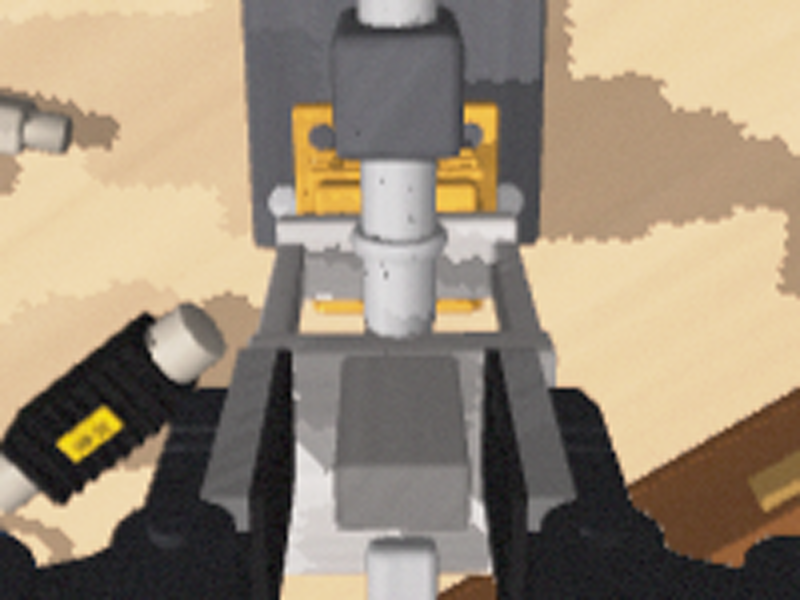

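Call:
send_rows --targets '[{"dx": 0,"dy": 0,"dz": 0,"wx": 0,"wy": 0,"wz": 0},{"dx": 0,"dy": 0,"dz": 0,"wx": 0,"wy": 0,"wz": 0},{"dx": 0,"dy": 0,"dz": 0,"wx": 0,"wy": 0,"wz": 0},{"dx": 0,"dy": 0,"dz": 0,"wx": 0,"wy": 0,"wz": 0},{"dx": 0,"dy": 0,"dz": 0,"wx": 0,"wy": 0,"wz": 0},{"dx": 0,"dy": 0,"dz": 0,"wx": 0,"wy": 0,"wz": 0}]' --hand 1

```text
t: 5.28
ee_pos: [0.4626, 0.1828, 0.1415]
ee_rot: [-3.141, -0.001, -0.342]
wrist_force: [1.2, -0.3, 1.7]
width: 0.0145
```

```bash
python3 - <<'E'
from h import *
for i in range(3):
    s=status.read_state();p,R=tool(s);print(s['t'],s['width'],s['ee_pos'],R.T@s['wrist_force'],s['ft_torque'])
    cv2.imwrite("pics/w4.png",imaging.snapshot('wrist')[:,:,::-1])
crop('pics/w4.png','pics/w4z.png',220,150,420,300,4)
E
```

```text
5.2833 0.01446737914408129 [0.46259424 0.18275678 0.14154463] [ 1.28222022 -0.11635073 -1.74437659] [-0.17108629 -0.22269965 -0.00692472]
5.3333 0.014272762561036446 [0.4626055  0.18276643 0.14154829] [ 0.47570881  0.30757177 -2.27732047] [-0.12330316 -0.24062353  0.02158586]
5.3833 0.01414930268849981 [0.4625895  0.18275993 0.14153043] [ 0.71692511 -0.90432996 -1.95478931] [-0.14762919 -0.26199133 -0.01552007]
```

View pics/w4z.png

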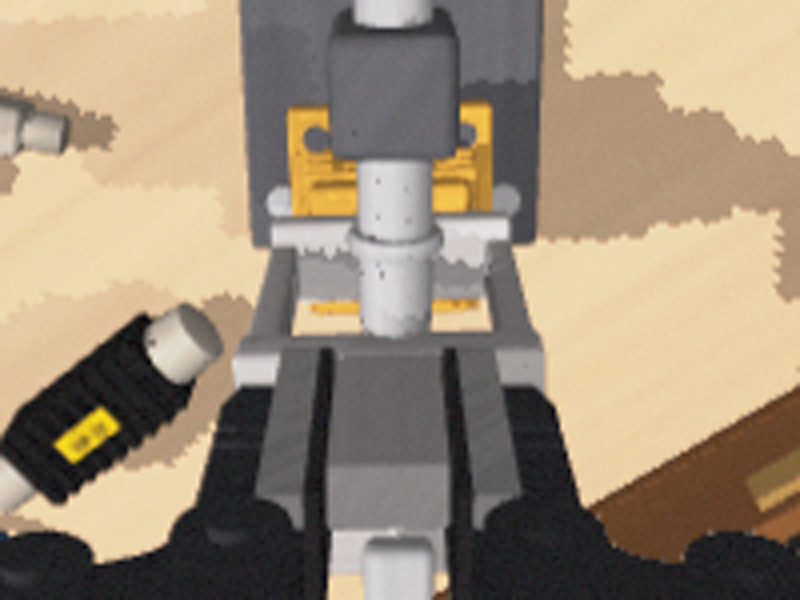

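Call:
send_rows --targets '[{"dx": 0,"dy": 0,"dz": -0.003,"wx": 0,"wy": 0,"wz": 0},{"dx": 0,"dy": 0,"dz": -0.003,"wx": 0,"wy": 0,"wz": 0},{"dx": 0,"dy": 0,"dz": 0,"wx": 0,"wy": 0,"wz": 0},{"dx": 0,"dy": 0,"dz": 0,"wx": 0,"wy": 0,"wz": 0},{"dx": 0,"dy": 0,"dz": 0,"wx": 0,"wy": 0,"wz": 0}]'

```text
t: 5.85
ee_pos: [0.4615, 0.1829, 0.1424]
ee_rot: [3.141, 0.001, -0.341]
wrist_force: [-0.2, 0.4, -2.8]
width: 0.0148
```

Call:
send_rows --targets '[{"dx": 0,"dy": -0.004,"dz": 0,"wx": 0,"wy": 0,"wz": 0},{"dx": 0,"dy": -0.004,"dz": 0,"wx": 0,"wy": 0,"wz": 0},{"dx": 0,"dy": -0.004,"dz": 0,"wx": 0,"wy": 0,"wz": 0},{"dx": 0,"dy": 0,"dz": 0,"wx": 0,"wy": 0,"wz": 0},{"dx": 0,"dy": 0,"dz": 0,"wx": 0,"wy": 0,"wz": 0}]'

```text
t: 6.27
ee_pos: [0.4631, 0.1858, 0.1428]
ee_rot: [3.142, 0.0, -0.341]
wrist_force: [-0.3, 0.1, -2.4]
width: 0.0147
```

Call:
send_rows --targets '[{"dx": 0,"dy": -0.004,"dz": 0,"wx": 0,"wy": 0,"wz": 0},{"dx": 0,"dy": -0.004,"dz": 0,"wx": 0,"wy": 0,"wz": 0},{"dx": 0,"dy": -0.004,"dz": 0,"wx": 0,"wy": 0,"wz": 0},{"dx": 0,"dy": 0,"dz": 0,"wx": 0,"wy": 0,"wz": 0},{"dx": 0,"dy": 0,"dz": 0,"wx": 0,"wy": 0,"wz": 0}]'

```text
t: 6.68
ee_pos: [0.4639, 0.1879, 0.1428]
ee_rot: [3.141, 0.0, -0.342]
wrist_force: [-0.1, -1.0, -1.7]
width: 0.0146
```

Call:
send_rows --targets '[{"dx": 0,"dy": -0.004,"dz": 0,"wx": 0,"wy": 0,"wz": 0},{"dx": 0,"dy": -0.004,"dz": 0,"wx": 0,"wy": 0,"wz": 0},{"dx": 0,"dy": 0,"dz": 0,"wx": 0,"wy": 0,"wz": 0},{"dx": 0,"dy": 0,"dz": 0,"wx": 0,"wy": 0,"wz": 0}]'

```text
t: 7.02
ee_pos: [0.4645, 0.1895, 0.1427]
ee_rot: [3.14, 0.0, -0.342]
wrist_force: [-0.7, -3.4, 0.5]
width: 0.0145
```

```bash
cat > st.py <<'E'
from h import *
s=status.read_state();p,R=tool(s)
d=p-np.array([.4626,.1828,.1415])
print(s['t'],p,s['ee_rot'],'w',s['width'],'moved',R.T@d*1000,'F tool',R.T@s['wrist_force'],'T',R.T@s['ft_torque'])
E
python3 st.py
```

```text
7.0167 [0.46448044 0.18951553 0.14274062] [ 3.14019350e+00  4.94853721e-04 -3.42239844e-01] w 0.014527733993082286 moved [-0.48294854 -6.95539919 -1.25011087] F tool [ 0.50584457  3.3924737  -0.51980797] T [-0.89268756 -0.01197496 -0.04052574]
```

Call:
send_rows --targets '[{"dx": 0,"dy": -0.004,"dz": 0,"wx": 0,"wy": 0,"wz": 0},{"dx": 0,"dy": -0.004,"dz": 0,"wx": 0,"wy": 0,"wz": 0},{"dx": 0,"dy": -0.002,"dz": 0,"wx": 0,"wy": 0,"wz": 0},{"dx": 0,"dy": 0,"dz": 0,"wx": 0,"wy": 0,"wz": 0},{"dx": 0,"dy": 0,"dz": 0,"wx": 0,"wy": 0,"wz": 0}]'

```text
t: 7.43
ee_pos: [0.465, 0.1911, 0.1427]
ee_rot: [3.139, 0.001, -0.343]
wrist_force: [-2.7, -7.3, 0.8]
width: 0.0144
```

```bash
python3 st.py; python3 - <<'E'
from h import *
cv2.imwrite("pics/w5.png",imaging.snapshot('wrist')[:,:,::-1]);crop('pics/w5.png','pics/w5z.png',220,150,420,300,4)
cv2.imwrite("pics/side5.png",imaging.snapshot('side')[:,:,::-1]);crop('pics/side5.png','pics/side5z.png',260,200,330,280,9)
cv2.imwrite("pics/scene5.png",imaging.snapshot('scene')[:,:,::-1]);crop('pics/scene5.png','pics/scene5z.png',180,170,290,260,7)
E
python3 st.py
```

```text
7.4333 [0.46502205 0.19114175 0.14271219] [ 3.13892981e+00  9.65484164e-04 -3.42626667e-01] w 0.014357302744571645 moved [-0.52241516 -8.66734547 -1.2347739 ] F tool [-0.11561619  7.80623177 -0.82809861] T [-1.38341878 -0.02869984  0.03189198]
7.5833 [0.46503407 0.19116511 0.14274321] [ 3.13902608e+00  9.22847873e-04 -3.42627583e-01] w 0.014481415532641241 moved [-0.51892617 -8.69343171 -1.26505089] F tool [-0.52942952  6.26376602 -1.14562797] T [-1.43752609 -0.00840008 -0.00628584]
```

View pics/scene5z.png

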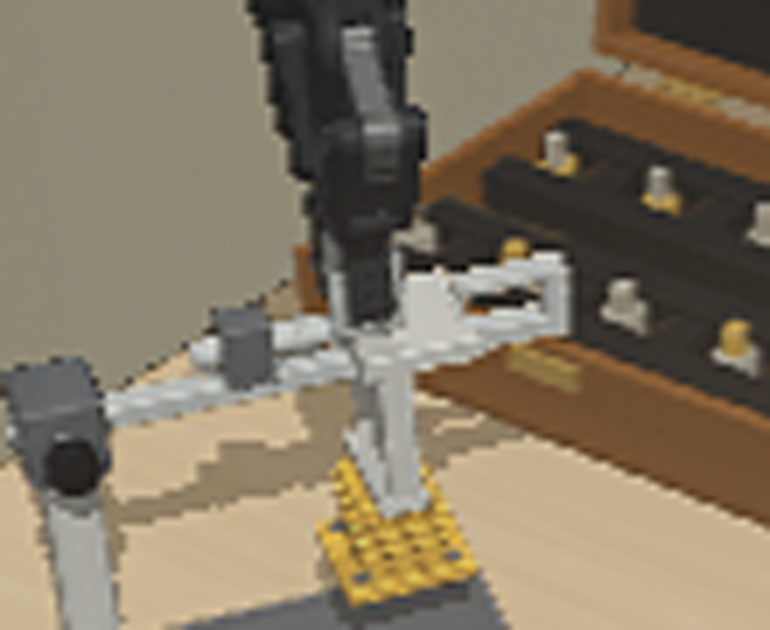

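View pics/w5z.png

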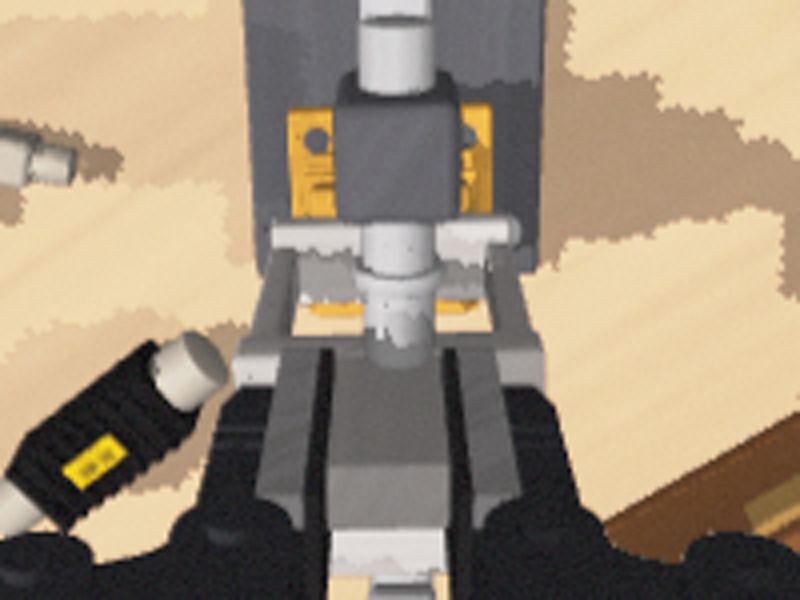

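Call:
send_rows --targets '[{"dx": 0,"dy": -0.004,"dz": 0,"wx": 0,"wy": 0,"wz": 0},{"dx": 0,"dy": -0.004,"dz": 0,"wx": 0,"wy": 0,"wz": 0},{"dx": 0,"dy": -0.004,"dz": 0,"wx": 0,"wy": 0,"wz": 0},{"dx": 0,"dy": 0,"dz": 0,"wx": 0,"wy": 0,"wz": 0},{"dx": 0,"dy": 0,"dz": 0,"wx": 0,"wy": 0,"wz": 0}]'

```text
t: 8.0
ee_pos: [0.4656, 0.1927, 0.1427]
ee_rot: [3.137, 0.002, -0.343]
wrist_force: [-3.2, -8.0, 2.9]
width: 0.0146
```

```bash
python3 st.py
```

```text
8.0 [0.4655612  0.19270639 0.14269366] [ 3.13690493e+00  1.63606568e-03 -3.43386440e-01] w 0.014648744952948633 moved [ -0.54889239 -10.31931643  -1.2411467 ] F tool [-0.32743621  8.59671822 -2.86227777] T [-1.95420911 -0.01458856 -0.02404819]
```

Call:
send_rows --targets '[{"dx": 0,"dy": 0,"dz": -0.003,"wx": 0,"wy": 0,"wz": 0},{"dx": 0,"dy": 0,"dz": 0,"wx": 0,"wy": 0,"wz": 0},{"dx": 0,"dy": 0,"dz": 0,"wx": 0,"wy": 0,"wz": 0},{"dx": 0,"dy": 0,"dz": 0,"wx": 0,"wy": 0,"wz": 0}]'

```text
t: 8.33
ee_pos: [0.4655, 0.1925, 0.1428]
ee_rot: [3.136, 0.002, -0.343]
wrist_force: [-0.8, -8.3, -0.8]
width: 0.0143
```

```bash
python3 st.py
```

```text
8.3333 [0.46546284 0.19250271 0.14282988] [ 3.13620822e+00  1.63381875e-03 -3.43452078e-01] w 0.014344884936109232 moved [ -0.57381855 -10.09278262  -1.38331258] F tool [2.07035963 8.05759928 0.85235027] T [-1.87694665  0.15463243  0.00324686]
```

Call:
send_rows --targets '[{"dx": 0,"dy": -0.004,"dz": 0,"wx": 0,"wy": 0,"wz": 0},{"dx": 0,"dy": -0.004,"dz": 0,"wx": 0,"wy": 0,"wz": 0},{"dx": 0,"dy": 0,"dz": 0,"wx": 0,"wy": 0,"wz": 0},{"dx": 0,"dy": 0,"dz": 0,"wx": 0,"wy": 0,"wz": 0}]'

```text
t: 8.67
ee_pos: [0.4658, 0.1935, 0.1428]
ee_rot: [3.135, 0.002, -0.344]
wrist_force: [-2.9, -9.0, -0.9]
width: 0.0148
```

```bash
python3 st.py
```

```text
8.6667 [0.46582607 0.19353046 0.14281941] [ 3.13478956e+00  2.13345235e-03 -3.44003290e-01] w 0.014778429253766547 moved [ -0.58468902 -11.18058111  -1.39425559] F tool [0.32476306 9.38514411 0.9950145 ] T [-2.15531155  0.09156141  0.03721467]
```

Call:
send_rows --targets '[{"dx": 0,"dy": -0.004,"dz": 0,"wx": 0,"wy": 0,"wz": 0},{"dx": 0,"dy": -0.005,"dz": 0,"wx": 0,"wy": 0,"wz": 0},{"dx": 0,"dy": 0,"dz": 0,"wx": 0,"wy": 0,"wz": 0},{"dx": 0,"dy": 0,"dz": 0,"wx": 0,"wy": 0,"wz": 0}]'

```text
t: 9.0
ee_pos: [0.4662, 0.1947, 0.1428]
ee_rot: [3.133, 0.003, -0.345]
wrist_force: [-3.6, -11.2, 0.6]
width: 0.0144
```

```bash
python3 st.py;  python3 - <<'E'
from h import *
cv2.imwrite("pics/scene6.png",imaging.snapshot('scene')[:,:,::-1]);crop('pics/scene6.png','pics/scene6z.png',220,195,270,235,14)
E
python3 st.py
```

```text
9.0 [0.46622294 0.19466857 0.14280894] [ 3.13322767e+00  2.67465371e-03 -3.44553793e-01] w 0.014428937639624655 moved [ -0.60241687 -12.38338586  -1.41096841] F tool [ 0.39019574 11.7507415  -0.45785617] T [-2.49506499  0.17251007  0.05204242]
9.05 [0.46623733 0.19469887 0.14278578] [ 3.13327281e+00  2.66250238e-03 -3.44610766e-01] w 0.014571095098555063 moved [ -0.59974292 -12.41698146  -1.38754682] F tool [ 0.47192642 10.85902964 -0.13474677] T [-2.51715953  0.12226238  0.02931216]
```

View pics/scene6z.png

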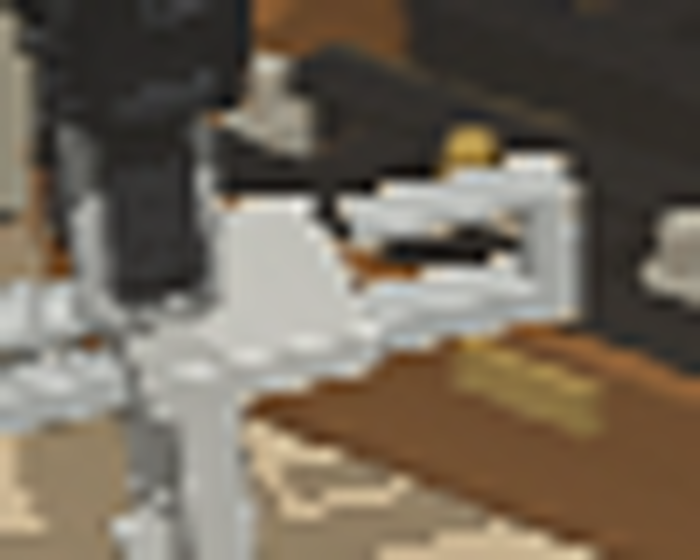

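Call:
send_rows --targets '[{"dx": 0,"dy": 0,"dz": -0.005,"wx": 0,"wy": 0,"wz": 0},{"dx": 0,"dy": 0,"dz": -0.005,"wx": 0,"wy": 0,"wz": 0},{"dx": 0,"dy": 0,"dz": -0.004,"wx": 0,"wy": 0,"wz": 0},{"dx": 0,"dy": 0,"dz": 0,"wx": 0,"wy": 0,"wz": 0},{"dx": 0,"dy": 0,"dz": 0,"wx": 0,"wy": 0,"wz": 0}]'

```text
t: 9.47
ee_pos: [0.4655, 0.1946, 0.1452]
ee_rot: [3.132, 0.004, -0.344]
wrist_force: [-2.2, -10.7, -5.6]
width: 0.0145
```

```bash
python3 st.py
```

```text
9.4667 [0.46546093 0.19457402 0.14524236] [ 3.13173656  0.00401615 -0.34442725] w 0.014489216790458802 moved [ -1.29770742 -12.01111768  -3.85574841] F tool [ 1.58956903 10.74103087  5.71656442] T [-2.35822739  0.23272721  0.03160139]
```

Call:
send_rows --targets '[{"dx": 0,"dy": -0.001,"dz": -0.005,"wx": 0,"wy": 0,"wz": 0},{"dx": 0,"dy": 0,"dz": -0.003,"wx": 0,"wy": 0,"wz": 0},{"dx": 0,"dy": 0,"dz": 0,"wx": 0,"wy": 0,"wz": 0},{"dx": 0,"dy": 0,"dz": 0,"wx": 0,"wy": 0,"wz": 0}]'

```text
t: 9.8
ee_pos: [0.4652, 0.1948, 0.147]
ee_rot: [3.131, 0.005, -0.344]
wrist_force: [-3.2, -10.3, -5.4]
width: 0.0147
```

```bash
python3 st.py
```

```text
9.8 [0.46518034 0.19476793 0.14701746] [ 3.1311858   0.00480424 -0.34440396] w 0.014720886026382593 moved [ -1.63847473 -12.07835987  -5.63565512] F tool [ 0.46000399 10.76995067  5.46805578] T [-2.40186746  0.24556993  0.01631511]
```

Call:
send_rows --targets '[{"dx": 0,"dy": 0,"dz": -0.006,"wx": 0,"wy": 0,"wz": 0},{"dx": 0,"dy": 0,"dz": -0.006,"wx": 0,"wy": 0,"wz": 0},{"dx": 0,"dy": 0,"dz": -0.004,"wx": 0,"wy": 0,"wz": 0},{"dx": 0,"dy": 0,"dz": 0,"wx": 0,"wy": 0,"wz": 0},{"dx": 0,"dy": 0,"dz": 0,"wx": 0,"wy": 0,"wz": 0}]'

```text
t: 10.22
ee_pos: [0.4648, 0.195, 0.1509]
ee_rot: [3.131, 0.006, -0.344]
wrist_force: [-3.2, -9.7, -5.7]
width: 0.0144
```

```bash
python3 st.py;  python3 - <<'E'
from h import *
cv2.imwrite("pics/scene7.png",imaging.snapshot('scene')[:,:,::-1]);crop('pics/scene7.png','pics/scene7z.png',200,180,280,260,9)
E
python3 st.py
```

```text
10.2167 [0.46478962 0.19498087 0.15094811] [ 3.1310377   0.00561396 -0.34406659] w 0.014447973368703107 moved [ -2.10055165 -12.1052809   -9.56476456] F tool [ 0.26254298 10.17734337  5.83327244] T [-2.45907265  0.06507877  0.0101523 ]
10.2667 [0.4647902  0.19497173 0.15096259] [ 3.13102948  0.00564755 -0.34402948] w 0.014194701627367481 moved [ -2.09686931 -12.09671555  -9.57920793] F tool [ 1.11569639 10.29301673  5.06057789] T [-2.51414755  0.08562019  0.02157835]
```

View pics/scene7z.png

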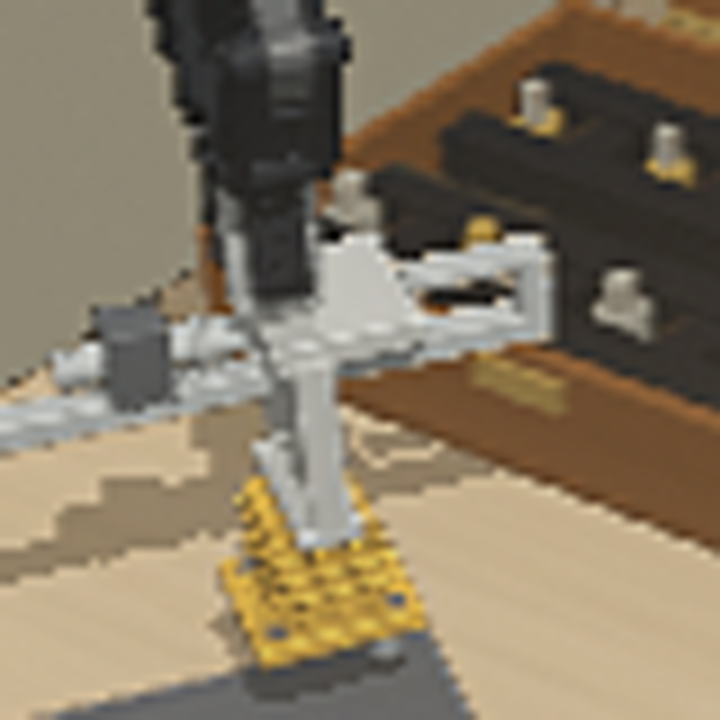

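Call:
send_rows --targets '[{"dx": 0,"dy": 0,"dz": -0.008,"wx": 0,"wy": 0,"wz": 0},{"dx": 0,"dy": 0,"dz": -0.008,"wx": 0,"wy": 0,"wz": 0},{"dx": 0,"dy": 0,"dz": -0.008,"wx": 0,"wy": 0,"wz": 0},{"dx": 0,"dy": 0,"dz": -0.008,"wx": 0,"wy": 0,"wz": 0},{"dx": 0,"dy": 0,"dz": -0.008,"wx": 0,"wy": 0,"wz": 0},{"dx": 0,"dy": 0,"dz": -0.008,"wx": 0,"wy": 0,"wz": 0},{"dx": 0,"dy": 0,"dz": -0.008,"wx": 0,"wy": 0,"wz": 0},{"dx": 0,"dy": 0,"dz": -0.008,"wx": 0,"wy": 0,"wz": 0},{"dx": 0,"dy": 0,"dz": 0,"wx": 0,"wy": 0,"wz": 0},{"dx": 0,"dy": 0,"dz": 0,"wx": 0,"wy": 0,"wz": 0},{"dx": 0,"dy": 0,"dz": 0,"wx": 0,"wy": 0,"wz": 0}]'

```text
t: 11.18
ee_pos: [0.4681, 0.1999, 0.1691]
ee_rot: [-3.141, 0.0, -0.342]
wrist_force: [-0.1, -0.8, -2.3]
width: 0.0146
```

```bash
python3 st.py;  python3 - <<'E'
from h import *
cv2.imwrite("pics/scene8.png",imaging.snapshot('scene')[:,:,::-1]);crop('pics/scene8.png','pics/scene8z.png',200,180,280,260,9)
cv2.imwrite("pics/side8.png",imaging.snapshot('side')[:,:,::-1]);crop('pics/side8.png','pics/side8z.png',260,200,330,280,9)
E
python3 st.py
```

```text
11.1833 [0.46809428 0.19988498 0.16906654] [-3.14149854e+00  7.53431773e-05 -3.41544177e-01] w 0.014583303528110717 moved [ -0.54763518 -17.94098919 -27.56480882] F tool [0.15290608 0.76009877 2.33408887] T [ 0.00567678 -0.05632898  0.00031046]
11.2833 [0.46806408 0.19977461 0.16896439] [ 3.14146023e+00  1.92048946e-04 -3.41700222e-01] w 0.014869631807589294 moved [ -0.54510544 -17.82056006 -27.46664985] F tool [0.26764256 0.48717015 2.56762067] T [0.01249644 0.00817937 0.0490868 ]
```

View pics/scene8z.png

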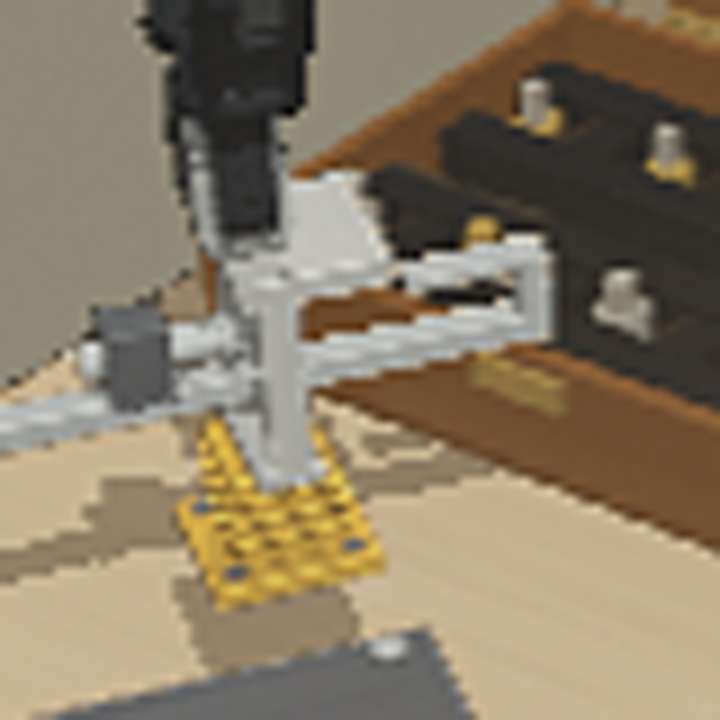

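View pics/side8z.png

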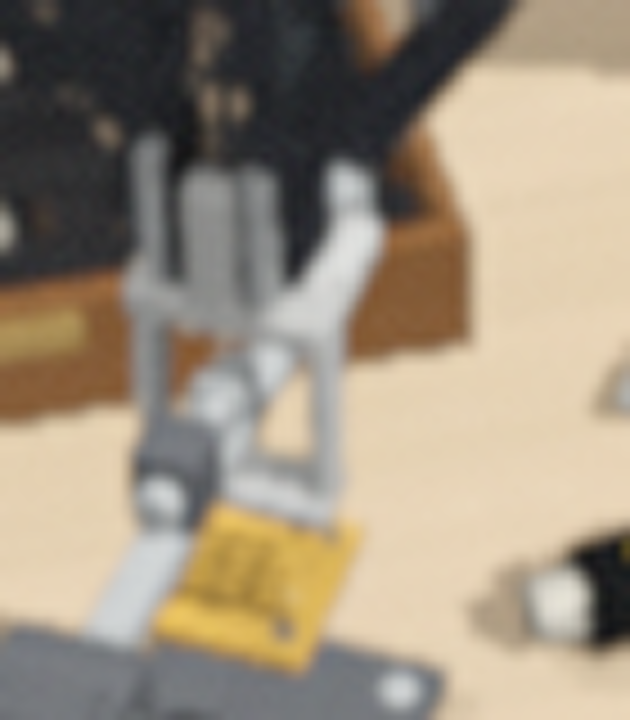

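Call:
send_rows --targets '[{"dx": 0,"dy": 0.02,"dz": 0,"wx": 0,"wy": 0,"wz": 0},{"dx": 0,"dy": 0.03,"dz": 0,"wx": 0,"wy": 0,"wz": 0},{"dx": 0,"dy": 0.03,"dz": 0,"wx": 0,"wy": 0,"wz": 0},{"dx": 0,"dy": 0.03,"dz": 0,"wx": 0,"wy": 0,"wz": 0},{"dx": 0,"dy": 0.03,"dz": 0,"wx": 0,"wy": 0,"wz": 0},{"dx": 0,"dy": 0.03,"dz": 0,"wx": 0,"wy": 0,"wz": 0}]'

```text
t: 11.78
ee_pos: [0.4535, 0.1586, 0.1691]
ee_rot: [3.141, 0.0, -0.342]
wrist_force: [0.9, 0.3, -2.2]
width: 0.0144
```

```bash
python3 st.py;  python3 - <<'E'
from h import *
cv2.imwrite("pics/scene9.png",imaging.snapshot('scene')[:,:,::-1]);crop('pics/scene9.png','pics/scene9z.png',200,180,290,270,8)
E
python3 st.py
```

```text
11.7833 [0.45353881 0.15860004 0.16914165] [ 3.14144242e+00  4.39137206e-05 -3.42408157e-01] w 0.014435208881697989 moved [ -0.41109635  25.84163187 -27.63774606] F tool [ 0.71323666 -0.56971459  2.19159029] T [ 0.03407202  0.00109342 -0.05827808]
11.8333 [0.45291692 0.15672028 0.16916665] [ 3.13979226e+00  6.26845081e-04 -3.44608054e-01] w 0.014465214507130624 moved [ -0.32067869  27.86741407 -27.616326  ] F tool [-1.04171126  1.63771686  1.75678754] T [-0.0505729  -0.02018759  0.00387753]
```

View pics/scene9z.png

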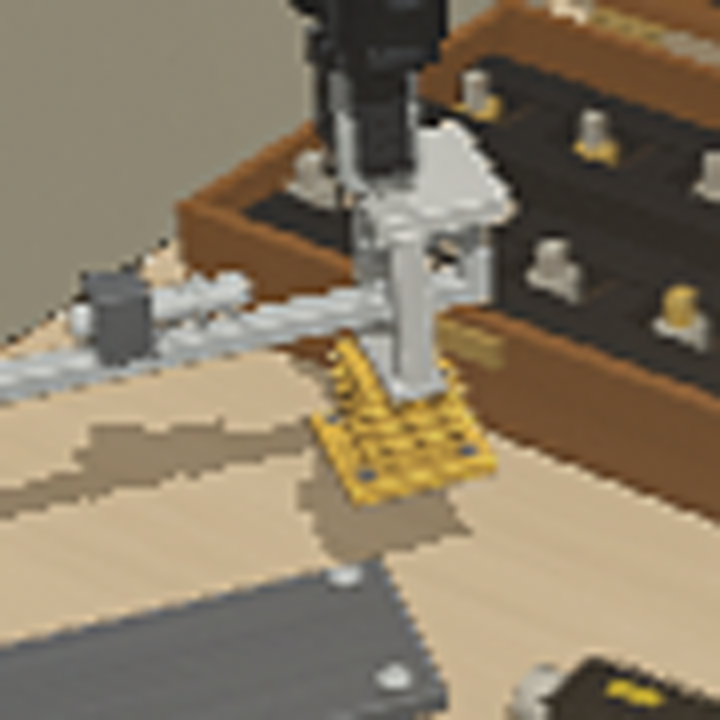

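Call:
send_rows --targets '[{"dx": 0,"dy": 0.05,"dz": 0,"wx": 0,"wy": 0,"wz": 0},{"dx": 0,"dy": 0.06,"dz": 0,"wx": 0,"wy": 0,"wz": 0},{"dx": 0,"dy": 0.06,"dz": 0,"wx": 0,"wy": 0,"wz": 0},{"dx": 0,"dy": 0.06,"dz": 0,"wx": 0,"wy": 0,"wz": 0},{"dx": 0,"dy": 0.05,"dz": 0,"wx": 0,"wy": 0,"wz": 0},{"dx": 0,"dy": 0.03,"dz": 0,"wx": 0,"wy": 0,"wz": 0},{"dx": 0,"dy": 0,"dz": 0,"wx": 0,"wy": 0,"wz": 0},{"dx": 0,"dy": 0,"dz": 0,"wx": 0,"wy": 0,"wz": 0},{"dx": 0,"dy": 0,"dz": 0,"wx": 0,"wy": 0,"wz": 0}]'

```text
t: 12.58
ee_pos: [0.4284, 0.0875, 0.1691]
ee_rot: [-3.141, -0.0, -0.341]
wrist_force: [-0.0, -0.5, -3.1]
width: 0.0147
```

```bash
python3 st.py;  python3 - <<'E'
from h import *
cv2.imwrite("pics/scene10.png",imaging.snapshot('scene')[:,:,::-1]);crop('pics/scene10.png','pics/scene10z.png',200,150,330,270,6)
cv2.imwrite("pics/side10.png",imaging.snapshot('side')[:,:,::-1])
E
python3 st.py
```

```text
12.5833 [0.42839048 0.08748557 0.16913393] [-3.14075330e+00 -4.37947703e-04 -3.40606325e-01] w 0.014664054491168133 moved [ -0.39154751 101.24359041 -27.7190909 ] F tool [0.17064636 0.52392429 3.11971804] T [ 0.04435692 -0.03340038  0.02453585]
12.6833 [0.42828546 0.08763642 0.16901793] [-3.14115201e+00 -1.98614669e-04 -3.39939910e-01] w 0.01450912001012012 moved [ -0.61498179 101.14719267 -27.56262857] F tool [ 0.4210616  -0.6966071   2.00285181] T [ 0.02749709  0.01021156 -0.01071308]
```

View pics/scene10z.png

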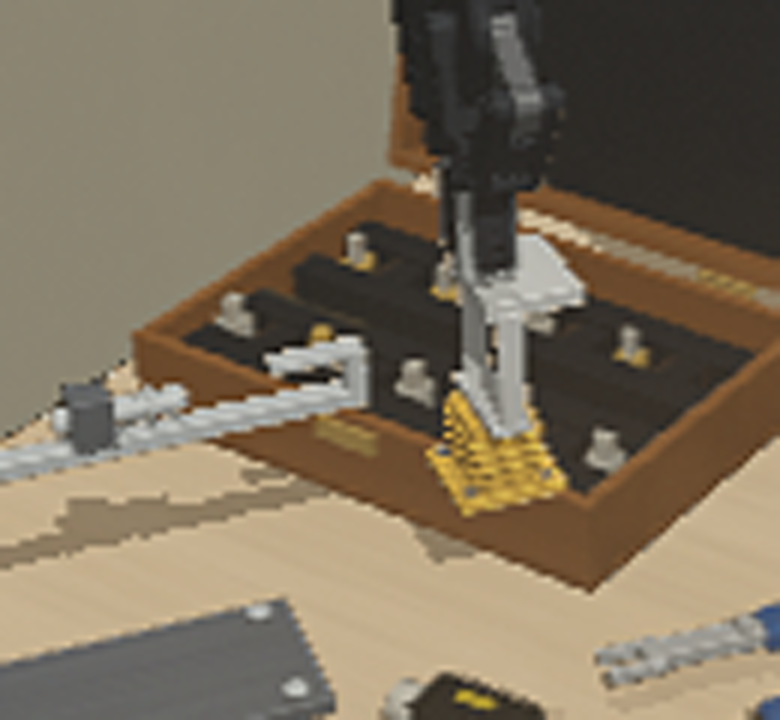

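View pics/side10.png

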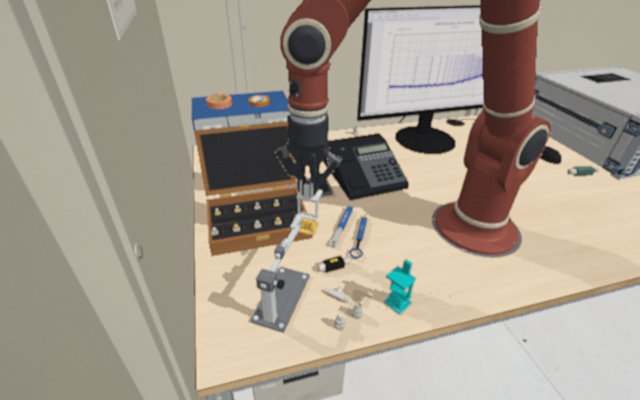

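Call:
send_rows --targets '[{"dx": 0,"dy": 0,"dz": -0.08,"wx": 0,"wy": 0,"wz": 0},{"dx": 0,"dy": 0,"dz": -0.12,"wx": 0,"wy": 0,"wz": 0},{"dx": 0,"dy": 0,"dz": -0.12,"wx": 0,"wy": 0,"wz": 0},{"dx": 0,"dy": 0,"dz": -0.12,"wx": 0,"wy": 0,"wz": 0},{"dx": 0,"dy": 0,"dz": -0.12,"wx": 0,"wy": 0,"wz": 0},{"dx": 0,"dy": 0,"dz": -0.1,"wx": 0,"wy": 0,"wz": 0},{"dx": 0,"dy": 0,"dz": -0.06,"wx": 0,"wy": 0,"wz": 0},{"dx": 0,"dy": 0,"dz": 0,"wx": 0,"wy": 0,"wz": 0},{"dx": 0,"dy": 0,"dz": 0,"wx": 0,"wy": 0,"wz": 0}]'

```text
t: 13.43
ee_pos: [0.4279, 0.0873, 0.349]
ee_rot: [-3.141, -0.0, -0.34]
wrist_force: [0.1, -0.7, -3.3]
width: 0.0144
```

```bash
python3 st.py;  python3 - <<'E'
from h import *
import pickle
c=imaging.get_calibration('wrist');pickle.dump(c,open('w11.pkl','wb'))
cv2.imwrite("pics/w11.png",imaging.snapshot('wrist')[:,:,::-1])
cv2.imwrite("pics/scene11.png",imaging.snapshot('scene')[:,:,::-1]);crop('pics/scene11.png','pics/scene11z.png',200,100,400,250,4)
crop('pics/w1.png','pics/w1d.png',325,295,405,355,9)
E
```

```text
13.4333 [0.42791949 0.08725615 0.34898729] [-3.14090203e+00 -4.42727069e-04 -3.40423729e-01] w 0.014359408738129287 moved [  -0.6976379   101.49693996 -207.55776552] F tool [0.33044165 0.65442771 3.27541542] T [ 0.02562393 -0.04980215 -0.00107827]
```

View pics/scene11z.png

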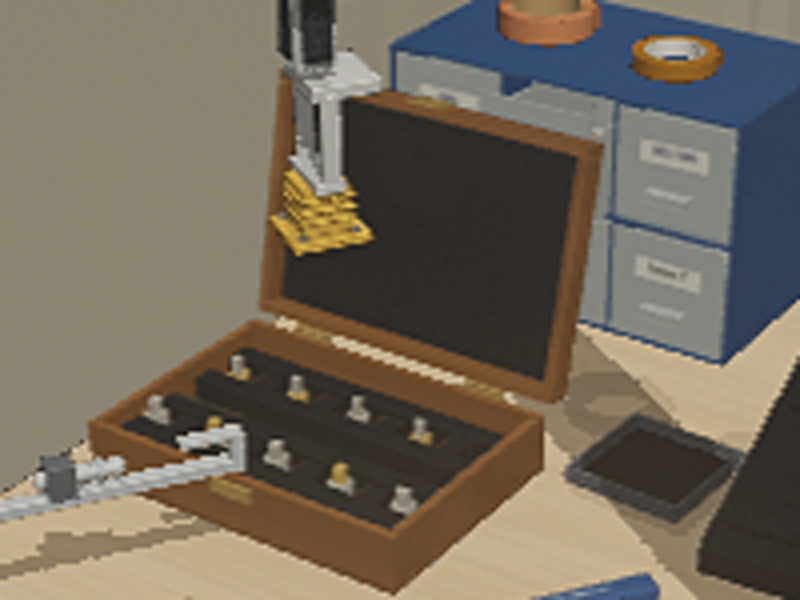

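View pics/w11.png

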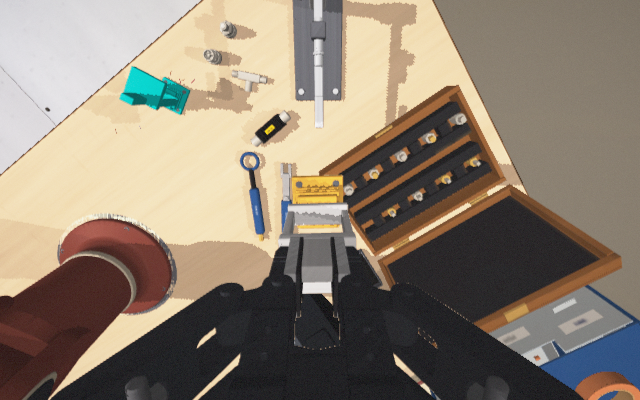

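View pics/w1d.png

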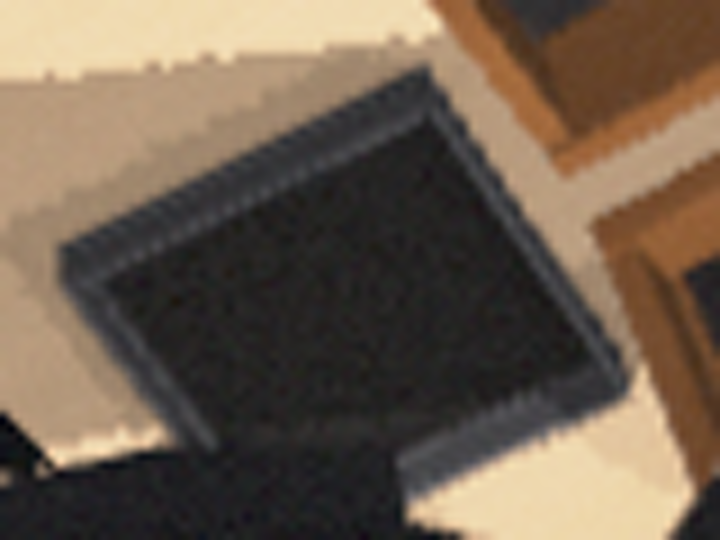

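```bash
python3 - <<'E'
from h import *
import pickle
c=pickle.load(open('w1.pkl','rb'))
f=lambda x,y,z:plane(c,325+x/9-.4,295+y/9-.4,z)
A,B,C=f(60,258,.006),f(428,70,.006),f(628,385,.006)
A2,B2,C2=f(88,272,.012),f(430,103,.012),f(618,370,.012)
for a,b,d in((A,B,C),(A2,B2,C2)):print((a+d)/2,np.linalg.norm(a-b),np.linalg.norm(b-d))
s=[(95,182),(235,70),(445,150),(312,262)]
cs=imaging.get_calibration('scene')
# scene11z rim
s=[(568,463),(640,415),(740,455),(676,508)]
P=np.array([plane(cs,200+x/4-.4,100+y/4-.4,.012) for x,y in s]);print(P,P.mean(0))
E
```

```text
[ 0.40792256 -0.16421341  0.006     ] 0.08351285772787355 0.08868091092765591
[ 0.41036198 -0.15890532  0.012     ] 0.07611381027166907 0.07614552649410121
[[ 0.44430293 -0.11894312  0.012     ]
 [ 0.45576154 -0.19665458  0.012     ]
 [ 0.37728311 -0.20876993  0.012     ]
 [ 0.36180245 -0.13263406  0.012     ]] [ 0.40978751 -0.16425042  0.012     ]
```

```bash
python3 - <<'E'
from h import *
import pickle
cs=imaging.get_calibration('scene');cd=imaging.get_calibration('side');cw=pickle.load(open('w11.pkl','rb'))
S=lambda x,y:(200+x/4-.4,100+y/4-.4)
print('top',tri(cs,S(601,145),cd,(293,123)))
print('bot',tri(cs,S(557,403),cd,(298,190)))
print('phone',[plane(cd,*q,z) for q,z in (((355,194),.02),((405,180),.05),((324,141),.086))])
print('phone sc',[plane(cs,*S(*q),0) for q in ((702,572),)], plane(cs,438,180,.06))
w1=pickle.load(open('w1.pkl','rb'))
print('w1 lid corner', plane(w1,325+595/9,295+222/9,.06), plane(w1,325+565/9,295+165/9,.055))
E
python3 - <<'E'
import sys;sys.path.insert(0,'.')
from h import *
crop('pics/side10.png','pics/side10z.png',180,100,420,260,3.3)
E
```

```text
top (array([ 0.46951655, -0.1634741 ,  0.20647087]), [np.float64(0.004889393643406128), np.float64(0.004889393643406201)])
bot (array([ 0.45794927, -0.11549417,  0.0390816 ]), [np.float64(0.012061108025301004), np.float64(0.012061108025301021)])
phone [array([ 0.30052259, -0.10527556,  0.02      ]), array([ 0.1620331 , -0.13192161,  0.05      ]), array([ 0.38323161, -0.28627357,  0.086     ])]
phone sc [array([ 0.31518767, -0.10713768,  0.        ])] [ 0.34632696 -0.38284423  0.06      ]
w1 lid corner [ 0.46264066 -0.10809876  0.06      ] [ 0.46096345 -0.09926266  0.055     ]
```

View pics/side10z.png

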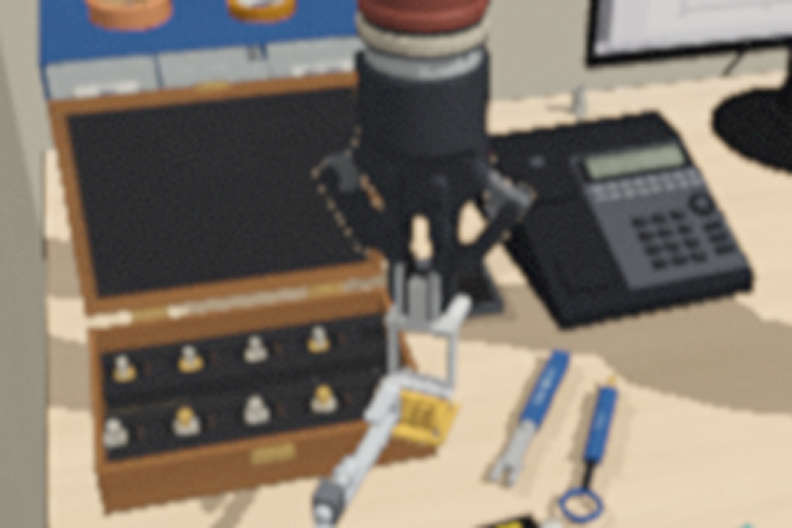

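Call:
send_rows --targets '[{"dx": 0,"dy": 0,"dz": -0.005,"wx": 0,"wy": 0,"wz": 0.012},{"dx": 0,"dy": 0,"dz": -0.005,"wx": 0,"wy": 0,"wz": 0.0155},{"dx": 0,"dy": 0,"dz": -0.005,"wx": 0,"wy": 0,"wz": 0.0155},{"dx": 0,"dy": 0,"dz": -0.005,"wx": 0,"wy": 0,"wz": 0.0155},{"dx": 0,"dy": 0,"dz": 0,"wx": 0,"wy": 0,"wz": 0.0155},{"dx": 0,"dy": 0,"dz": 0,"wx": 0,"wy": 0,"wz": 0.0155},{"dx": 0,"dy": 0,"dz": 0,"wx": 0,"wy": 0,"wz": 0.0155},{"dx": 0,"dy": 0,"dz": 0,"wx": 0,"wy": 0,"wz": 0.0155},{"dx": 0,"dy": 0,"dz": 0,"wx": 0,"wy": 0,"wz": 0.0155},{"dx": 0,"dy": 0,"dz": 0,"wx": 0,"wy": 0,"wz": 0.0155},{"dx": 0,"dy": 0,"dz": 0,"wx": 0,"wy": 0,"wz": 0.0155},{"dx": 0,"dy": 0,"dz": 0,"wx": 0,"wy": 0,"wz": 0.002}]'

```text
t: 14.53
ee_pos: [0.4271, 0.0869, 0.3524]
ee_rot: [3.138, -0.001, -1.405]
wrist_force: [-0.3, 0.2, -1.3]
width: 0.0141
```

Call:
send_rows --targets '[{"dx": 0,"dy": 0,"dz": 0,"wx": 0,"wy": 0,"wz": 0},{"dx": 0,"dy": 0,"dz": 0,"wx": 0,"wy": 0,"wz": 0}]'

```text
t: 14.7
ee_pos: [0.4275, 0.0868, 0.3533]
ee_rot: [3.14, -0.001, -1.401]
wrist_force: [0.4, -0.8, -1.7]
width: 0.0141
```

```bash
python3 st.py; python3 - <<'E'
from h import *
print(to([.4065,-.159,.35]))
E
```

```text
14.7 [0.42754346 0.08680353 0.35325037] [ 3.13976656e+00 -5.11505207e-04 -1.40135701e+00] w 0.01407711008987865 moved [  88.81847054   51.12887548 -211.61195118] F tool [ 0.82789772 -0.2804943   1.66340946] T [-0.03141548 -0.03754426  0.0315887 ]
[0.954933   0.24874251 0.01394418]
```

Call:
send_rows --targets '[{"dx": 0.06,"dy": 0.016,"dz": 0,"wx": 0,"wy": 0,"wz": 0},{"dx": 0.1,"dy": 0.026,"dz": 0,"wx": 0,"wy": 0,"wz": 0},{"dx": 0.12,"dy": 0.031,"dz": 0,"wx": 0,"wy": 0,"wz": 0},{"dx": 0.12,"dy": 0.031,"dz": 0,"wx": 0,"wy": 0,"wz": 0},{"dx": 0.12,"dy": 0.031,"dz": 0,"wx": 0,"wy": 0,"wz": 0},{"dx": 0.12,"dy": 0.031,"dz": 0,"wx": 0,"wy": 0,"wz": 0},{"dx": 0.12,"dy": 0.031,"dz": 0,"wx": 0,"wy": 0,"wz": 0},{"dx": 0.1,"dy": 0.026,"dz": 0,"wx": 0,"wy": 0,"wz": 0},{"dx": 0.06,"dy": 0.017,"dz": 0,"wx": 0,"wy": 0,"wz": 0},{"dx": 0.035,"dy": 0.009,"dz": 0,"wx": 0,"wy": 0,"wz": 0},{"dx": 0,"dy": 0,"dz": 0,"wx": 0,"wy": 0,"wz": 0},{"dx": 0,"dy": 0,"dz": 0,"wx": 0,"wy": 0,"wz": 0}]'

```text
t: 15.7
ee_pos: [0.4062, -0.159, 0.3538]
ee_rot: [3.141, 0.001, -1.404]
wrist_force: [0.0, 0.8, -1.7]
width: 0.0145
```

```bash
python3 st.py;  python3 - <<'E'
from h import *
import pickle
c=imaging.get_calibration('wrist');pickle.dump(c,open('w12.pkl','wb'))
cv2.imwrite("pics/w12.png",imaging.snapshot('wrist')[:,:,::-1])
cv2.imwrite("pics/scene12.png",imaging.snapshot('scene')[:,:,::-1]);crop('pics/scene12.png','pics/scene12z.png',240,80,440,250,4)
cv2.imwrite("pics/side12.png",imaging.snapshot('side')[:,:,::-1]);crop('pics/side12.png','pics/side12z.png',230,60,400,220,4.5)
E
```

```text
15.7 [ 0.40615081 -0.15902124  0.35379757] [ 3.14108855e+00  6.12319560e-04 -1.40377062e+00] w 0.014523838080171074 moved [ 327.54957183  112.59857321 -212.44144083] F tool [-0.74756274 -0.16119703  1.71719923] T [ 0.001753   -0.02489679  0.00638914]
```

View pics/scene12z.png

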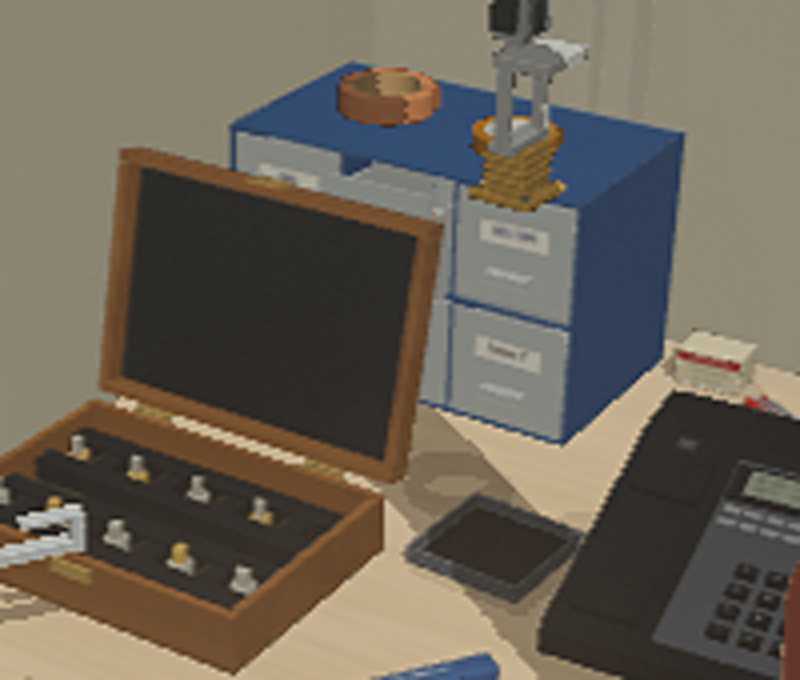

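View pics/side12z.png

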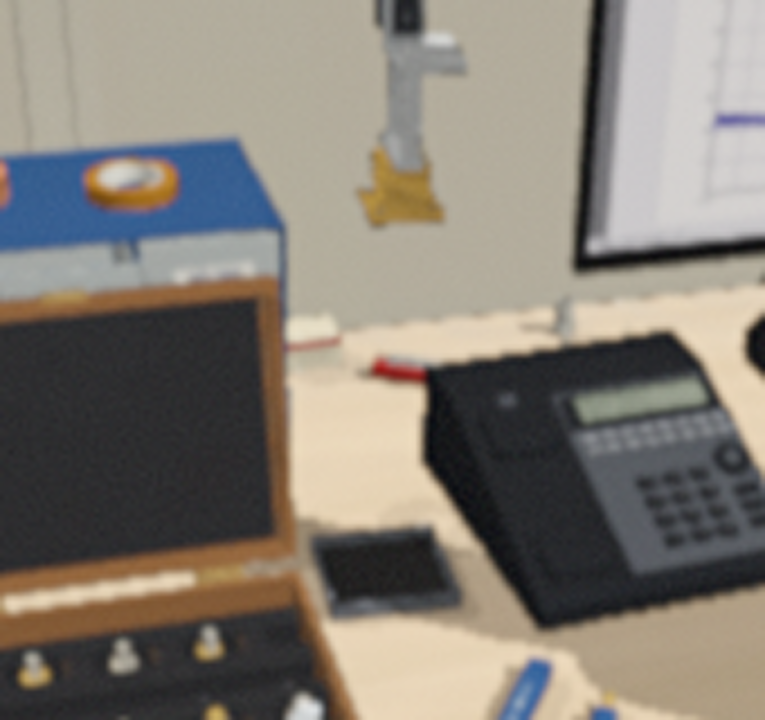

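View pics/w12.png

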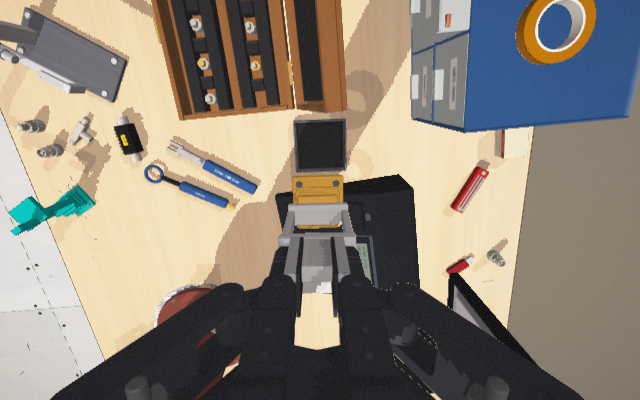

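```bash
python3 - <<'E'
from h import *
crop('pics/w12.png','pics/w12z.png',280,105,360,245,5)
E
```

```text
(no output)
```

View pics/w12z.png

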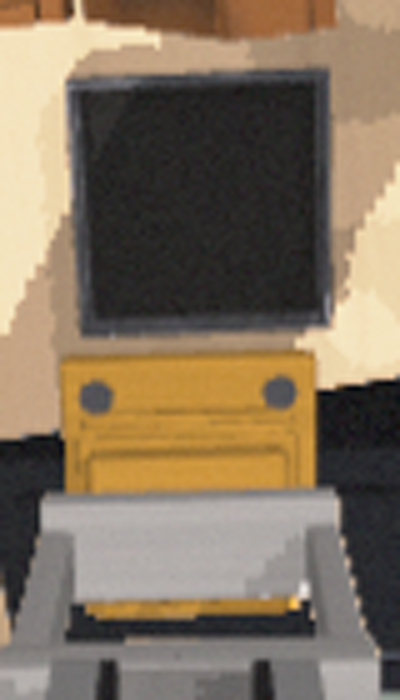

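```bash
python3 - <<'E'
from h import *
import pickle
c=pickle.load(open('w12.pkl','rb'))
f=lambda x,y,z:plane(c,280+x/5-.4,105+y/5-.4,z)
P=np.array([f(*q,.012) for q in [(70,78),(330,70),(330,326),(82,333)]]);print(P,P.mean(0),[np.linalg.norm(P[i]-P[i-1]) for i in range(4)])
p,R=tool()
for z in (.2513,.257): 
  a,b=f(62,356,z),f(315,352,z);m=(a+b)/2;print(R.T@(m-p)*1000,np.linalg.norm(a-b))
print(R.T@(P.mean(0)-p)*1000)
E
```

```text
[[ 0.44156897 -0.11602004  0.012     ]
 [ 0.4574707  -0.19615786  0.012     ]
 [ 0.37653246 -0.21229952  0.012     ]
 [ 0.36057901 -0.13156723  0.012     ]] [ 0.40903778 -0.16401116  0.012     ] [np.float64(0.08246871192092506), np.float64(0.08170027686377622), np.float64(0.08253212497868784), np.float64(0.08229347024091381)]
[  1.65561271 -15.65086357 102.50166335] 0.04202920607089199
[  1.64797556 -17.16927146  96.80106446] 0.041020108486393266
[  6.83659025  -1.51658761 341.80302845]
```

Call:
send_rows --targets '[{"dx": 0.011,"dy": -0.004,"dz": 0.05,"wx": 0,"wy": 0,"wz": 0},{"dx": 0.01,"dy": -0.004,"dz": 0.08,"wx": 0,"wy": 0,"wz": 0},{"dx": 0,"dy": 0,"dz": 0.1,"wx": 0,"wy": 0,"wz": 0},{"dx": 0,"dy": 0,"dz": 0.1,"wx": 0,"wy": 0,"wz": 0},{"dx": 0,"dy": 0,"dz": 0.1,"wx": 0,"wy": 0,"wz": 0},{"dx": 0,"dy": 0,"dz": 0.08,"wx": 0,"wy": 0,"wz": 0},{"dx": 0,"dy": 0,"dz": 0.05,"wx": 0,"wy": 0,"wz": 0},{"dx": 0,"dy": 0,"dz": 0.04,"wx": 0,"wy": 0,"wz": 0},{"dx": 0,"dy": 0,"dz": 0,"wx": 0,"wy": 0,"wz": 0},{"dx": 0,"dy": 0,"dz": 0,"wx": 0,"wy": 0,"wz": 0}]'

```text
t: 16.68
ee_pos: [0.4094, -0.1631, 0.2039]
ee_rot: [3.141, 0.0, -1.402]
wrist_force: [0.9, 0.1, -1.3]
width: 0.0145
```

```bash
python3 st.py;  python3 - <<'E'
from h import *
import pickle
c=imaging.get_calibration('wrist');pickle.dump(c,open('w13.pkl','wb'))
cv2.imwrite("pics/w13.png",imaging.snapshot('wrist')[:,:,::-1])
cv2.imwrite("pics/scene13.png",imaging.snapshot('scene')[:,:,::-1]);crop('pics/scene13.png','pics/scene13z.png',280,90,430,240,4)
E
```

```text
16.6833 [ 0.4094174  -0.16309684  0.2039061 ] [ 3.14074654e+00  4.81556690e-04 -1.40160562e+00] w 0.014543146494700544 moved [331.97268341 110.71984912 -62.47231273] F tool [ 0.06393102 -0.89201123  1.25248824] T [0.02596124 0.02835882 0.015619  ]
```

View pics/scene13z.png

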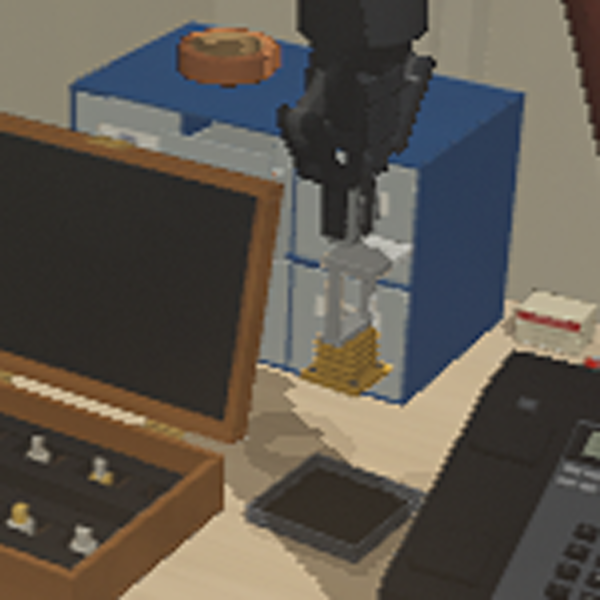

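View pics/w13.png

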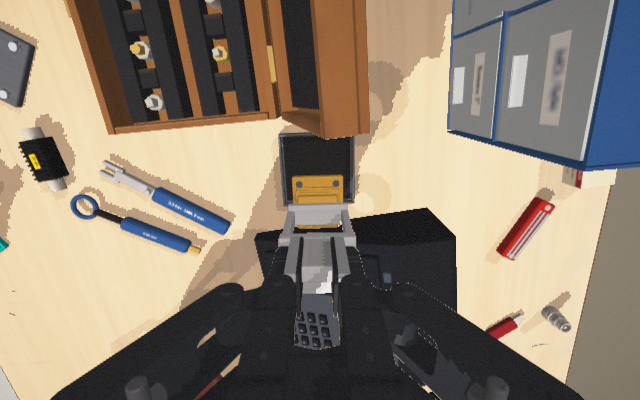

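Call:
send_rows --targets '[{"dx": 0,"dy": 0.008,"dz": 0.02,"wx": 0,"wy": 0,"wz": 0},{"dx": 0,"dy": 0.008,"dz": 0.03,"wx": 0,"wy": 0,"wz": 0},{"dx": 0,"dy": 0,"dz": 0.04,"wx": 0,"wy": 0,"wz": 0},{"dx": 0,"dy": 0,"dz": 0.04,"wx": 0,"wy": 0,"wz": 0},{"dx": 0,"dy": 0,"dz": 0.04,"wx": 0,"wy": 0,"wz": 0},{"dx": 0,"dy": 0,"dz": 0.03,"wx": 0,"wy": 0,"wz": 0},{"dx": 0,"dy": 0,"dz": 0,"wx": 0,"wy": 0,"wz": 0},{"dx": 0,"dy": 0,"dz": 0,"wx": 0,"wy": 0,"wz": 0}]'

```text
t: 17.45
ee_pos: [0.4049, -0.1646, 0.1538]
ee_rot: [3.141, 0.0, -1.404]
wrist_force: [0.0, -0.5, -1.7]
width: 0.0144
```

```bash
python3 st.py;  python3 - <<'E'
from h import *
import pickle
cv2.imwrite("pics/w14.png",imaging.snapshot('wrist')[:,:,::-1])
cv2.imwrite("pics/scene14.png",imaging.snapshot('scene')[:,:,::-1]);crop('pics/scene14.png','pics/scene14z.png',290,110,420,240,5)
E
```

```text
17.45 [ 0.40491187 -0.16462687  0.15380048] [ 3.14073336e+00  2.76296725e-04 -1.40386204e+00] w 0.014412127240958455 moved [333.00834918 114.62526412 -12.29400203] F tool [0.50800713 0.05720443 1.71576228] T [-0.00148423  0.03460284  0.00500582]
```

View pics/scene14z.png

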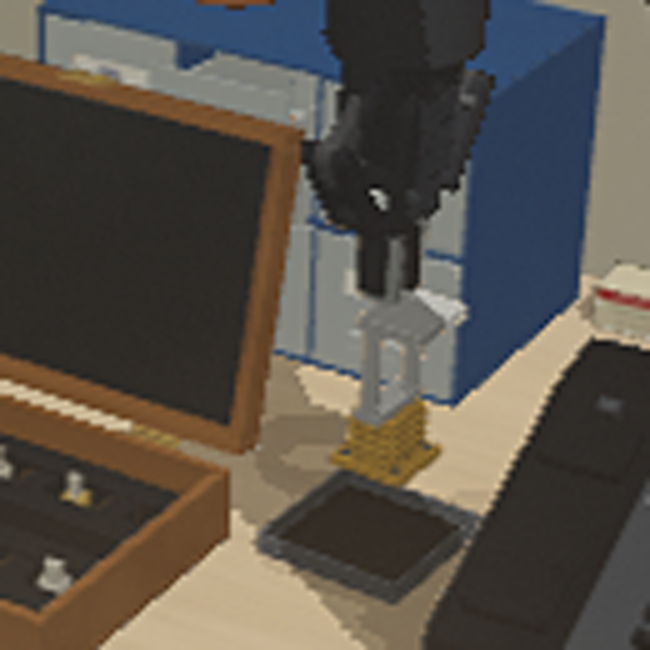

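View pics/w14.png

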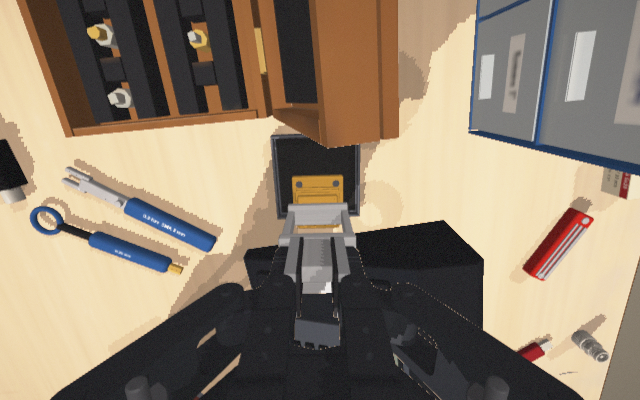

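Call:
send_rows --targets '[{"dx": 0,"dy": 0,"dz": 0.02,"wx": 0,"wy": 0,"wz": 0},{"dx": 0,"dy": 0,"dz": 0.03,"wx": 0,"wy": 0,"wz": 0},{"dx": 0,"dy": 0,"dz": 0.03,"wx": 0,"wy": 0,"wz": 0},{"dx": 0,"dy": 0,"dz": 0.03,"wx": 0,"wy": 0,"wz": 0},{"dx": 0,"dy": 0,"dz": 0.03,"wx": 0,"wy": 0,"wz": 0},{"dx": 0,"dy": 0,"dz": 0.02,"wx": 0,"wy": 0,"wz": 0},{"dx": 0,"dy": 0,"dz": 0,"wx": 0,"wy": 0,"wz": 0},{"dx": 0,"dy": 0,"dz": 0,"wx": 0,"wy": 0,"wz": 0}]'

```text
t: 18.22
ee_pos: [0.405, -0.1647, 0.1137]
ee_rot: [3.141, 0.0, -1.404]
wrist_force: [-0.6, -0.1, -1.2]
width: 0.0144
```

```bash
python3 st.py;  python3 - <<'E'
from h import *
cv2.imwrite("pics/w15.png",imaging.snapshot('wrist')[:,:,::-1]);crop('pics/w15.png','pics/w15z.png',250,110,390,250,5)
cv2.imwrite("pics/scene15.png",imaging.snapshot('scene')[:,:,::-1]);crop('pics/scene15.png','pics/scene15z.png',290,110,420,240,5)
E
```

```text
18.2167 [ 0.40496413 -0.16465399  0.11365749] [ 3.14065053e+00  3.02900277e-04 -1.40385763e+00] w 0.014371525990635941 moved [333.0550937  114.5429071   27.84955561] F tool [0.0180099  0.59240507 1.22101998] T [ 0.06113454  0.02830051 -0.00923003]
```

View pics/scene15z.png

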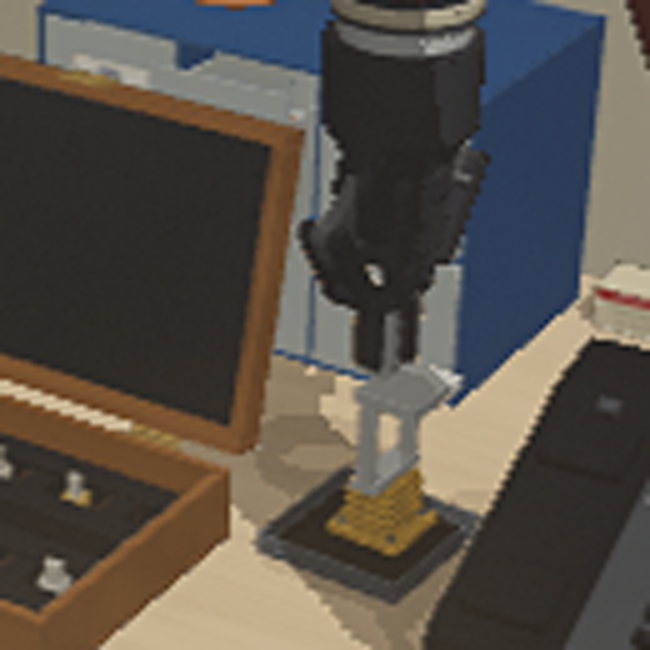

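View pics/w15z.png

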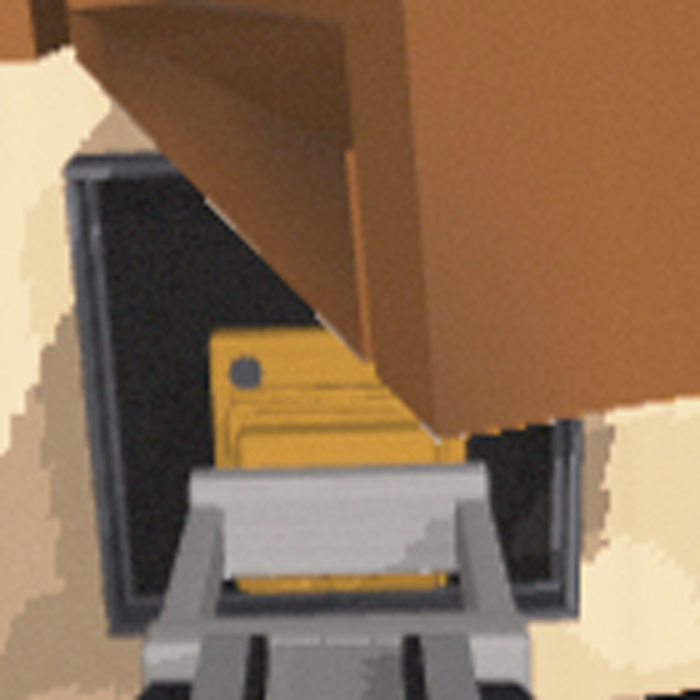

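Call:
send_rows --targets '[{"dx": 0,"dy": 0,"dz": 0.006,"wx": 0,"wy": 0,"wz": 0},{"dx": 0,"dy": 0,"dz": 0.006,"wx": 0,"wy": 0,"wz": 0},{"dx": 0,"dy": 0,"dz": 0.006,"wx": 0,"wy": 0,"wz": 0},{"dx": 0,"dy": 0,"dz": 0.006,"wx": 0,"wy": 0,"wz": 0},{"dx": 0,"dy": 0,"dz": 0.004,"wx": 0,"wy": 0,"wz": 0},{"dx": 0,"dy": 0,"dz": 0,"wx": 0,"wy": 0,"wz": 0},{"dx": 0,"dy": 0,"dz": 0,"wx": 0,"wy": 0,"wz": 0}]'

```text
t: 18.9
ee_pos: [0.4052, -0.1646, 0.107]
ee_rot: [3.141, -0.0, -1.403]
wrist_force: [-0.7, 0.8, -2.0]
width: 0.0142
```

Call:
send_rows --targets '[{"dx": 0,"dy": 0,"dz": 0.004,"wx": 0,"wy": 0,"wz": 0},{"dx": 0,"dy": 0,"dz": 0,"wx": 0,"wy": 0,"wz": 0},{"dx": 0,"dy": 0,"dz": 0,"wx": 0,"wy": 0,"wz": 0}]'

```text
t: 19.15
ee_pos: [0.4052, -0.1646, 0.1061]
ee_rot: [3.142, 0.0, -1.404]
wrist_force: [-0.2, 0.2, -2.7]
width: 0.0144
```

Call:
send_rows --targets '[{"dx": 0,"dy": 0,"dz": 0.004,"wx": 0,"wy": 0,"wz": 0},{"dx": 0,"dy": 0,"dz": 0,"wx": 0,"wy": 0,"wz": 0},{"dx": 0,"dy": 0,"dz": 0,"wx": 0,"wy": 0,"wz": 0}]'

```text
t: 19.4
ee_pos: [0.4053, -0.1647, 0.1052]
ee_rot: [-3.141, -0.0, -1.404]
wrist_force: [0.0, -0.9, -0.0]
width: 0.0145
```

Call:
send_rows --targets '[{"dx": 0,"dy": 0,"dz": 0.003,"wx": 0,"wy": 0,"wz": 0},{"dx": 0,"dy": 0,"dz": 0,"wx": 0,"wy": 0,"wz": 0},{"dx": 0,"dy": 0,"dz": 0,"wx": 0,"wy": 0,"wz": 0}]'

```text
t: 19.65
ee_pos: [0.4055, -0.165, 0.1051]
ee_rot: [-3.14, -0.0, -1.404]
wrist_force: [-1.1, 0.0, 5.9]
width: 0.0148
```

Call:
send_rows --targets '[{"dx": 0,"dy": 0,"dz": -0.002,"wx": 0,"wy": 0,"wz": 0},{"dx": 0,"dy": 0,"dz": 0,"wx": 0,"wy": 0,"wz": 0},{"dx": 0,"dy": 0,"dz": 0,"wx": 0,"wy": 0,"wz": 0}]'

```text
t: 19.9
ee_pos: [0.4055, -0.1648, 0.1051]
ee_rot: [-3.141, -0.0, -1.404]
wrist_force: [0.1, 0.0, 4.7]
width: 0.0144
```

Call:
send_rows --targets '[{"dx": 0,"dy": 0,"dz": 0,"wx": 0,"wy": 0,"wz": 0},{"dx": 0,"dy": 0,"dz": 0,"wx": 0,"wy": 0,"wz": 0},{"dx": 0,"dy": 0,"dz": 0,"wx": 0,"wy": 0,"wz": 0},{"dx": 0,"dy": 0,"dz": 0,"wx": 0,"wy": 0,"wz": 0},{"dx": 0,"dy": 0,"dz": 0,"wx": 0,"wy": 0,"wz": 0},{"dx": 0,"dy": 0,"dz": 0,"wx": 0,"wy": 0,"wz": 0},{"dx": 0,"dy": 0,"dz": 0,"wx": 0,"wy": 0,"wz": 0}]' --hand 0

```text
t: 20.48
ee_pos: [0.4052, -0.1645, 0.1048]
ee_rot: [3.141, 0.0, -1.403]
wrist_force: [-0.5, 0.3, 0.1]
width: 0.0428
```

```bash
python3 st.py;  python3 - <<'E'
from h import *
cv2.imwrite("pics/w16.png",imaging.snapshot('wrist')[:,:,::-1]);crop('pics/w16.png','pics/w16z.png',220,110,420,310,3.5)
cv2.imwrite("pics/scene16.png",imaging.snapshot('scene')[:,:,::-1]);crop('pics/scene16.png','pics/scene16z.png',290,110,420,240,5)
E
```

```text
20.4833 [ 0.4051645  -0.16454333  0.10476187] [ 3.14140297e+00  1.42621586e-05 -1.40341055e+00] w 0.04283019754500337 moved [332.92021768 114.49501106  36.75510417] F tool [-0.42024343  0.45063194 -0.09192676] T [ 0.00534825 -0.01372168 -0.00688564]
```

View pics/scene16z.png

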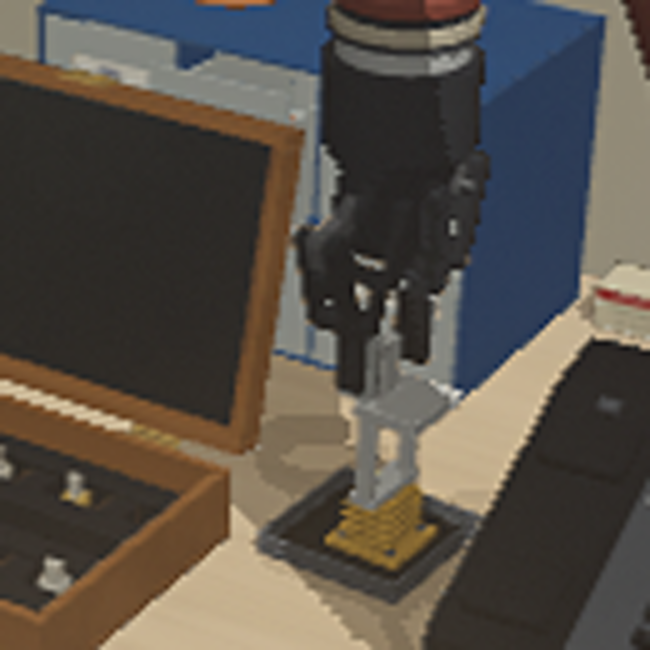

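View pics/w16z.png

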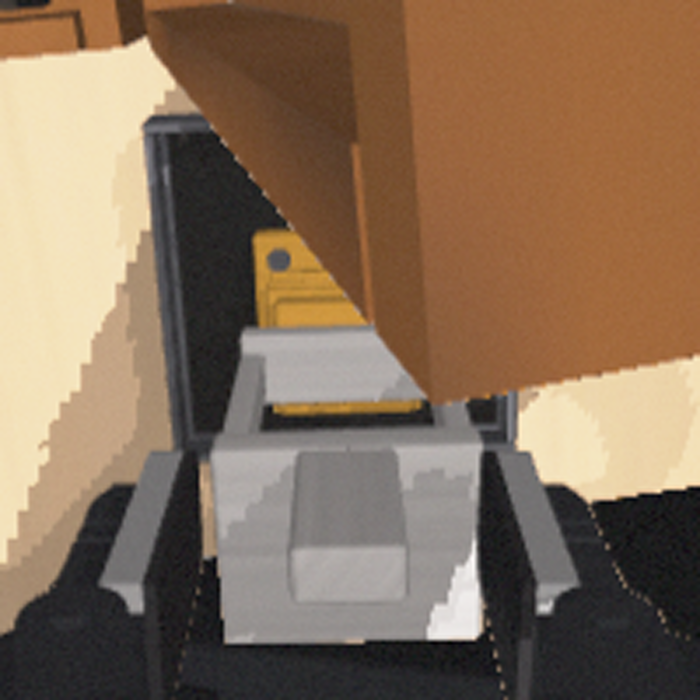

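Released and standing. Now retreat straight up.

Call:
send_rows --targets '[{"dx": 0,"dy": 0,"dz": -0.02,"wx": 0,"wy": 0,"wz": 0},{"dx": 0,"dy": 0,"dz": -0.04,"wx": 0,"wy": 0,"wz": 0},{"dx": 0,"dy": 0,"dz": -0.06,"wx": 0,"wy": 0,"wz": 0},{"dx": 0,"dy": 0,"dz": -0.08,"wx": 0,"wy": 0,"wz": 0},{"dx": 0,"dy": 0,"dz": -0.1,"wx": 0,"wy": 0,"wz": 0},{"dx": 0,"dy": 0,"dz": -0.1,"wx": 0,"wy": 0,"wz": 0},{"dx": 0,"dy": 0,"dz": -0.1,"wx": 0,"wy": 0,"wz": 0},{"dx": 0,"dy": 0,"dz": -0.1,"wx": 0,"wy": 0,"wz": 0},{"dx": 0,"dy": 0,"dz": -0.1,"wx": 0,"wy": 0,"wz": 0},{"dx": 0,"dy": 0,"dz": 0,"wx": 0,"wy": 0,"wz": 0},{"dx": 0,"dy": 0,"dz": 0,"wx": 0,"wy": 0,"wz": 0},{"dx": 0,"dy": 0,"dz": 0,"wx": 0,"wy": 0,"wz": 0}]'

```text
t: 21.58
ee_pos: [0.4046, -0.1641, 0.2793]
ee_rot: [3.141, 0.001, -1.403]
wrist_force: [0.5, 0.7, 0.1]
width: 0.0426
```

```bash
python3 st.py;  python3 - <<'E'
from h import *
import pickle
c=imaging.get_calibration('wrist');pickle.dump(c,open('w17.pkl','wb'))
cv2.imwrite("pics/w17.png",imaging.snapshot('wrist')[:,:,::-1]);crop('pics/w17.png','pics/w17z.png',270,100,380,250,5)
cv2.imwrite("pics/scene17.png",imaging.snapshot('scene')[:,:,::-1]);crop('pics/scene17.png','pics/scene17z.png',290,130,420,240,5)
E
```

```text
21.5833 [ 0.40459384 -0.16407164  0.2793082 ] [ 3.14065504e+00  1.07508922e-03 -1.40337764e+00] w 0.04256437729559817 moved [ 332.20738589  115.12650775 -138.05755296] F tool [-0.63485602 -0.62682095 -0.11459738] T [-0.04026569 -0.00467547 -0.01123874]
```

View pics/scene17z.png

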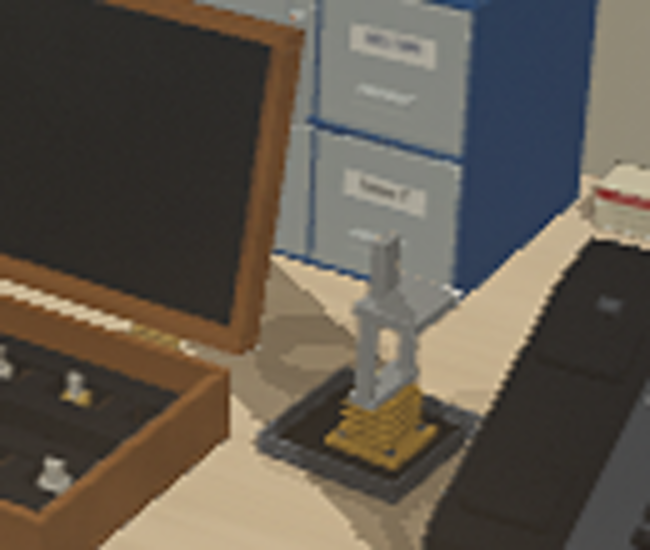

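View pics/w17z.png

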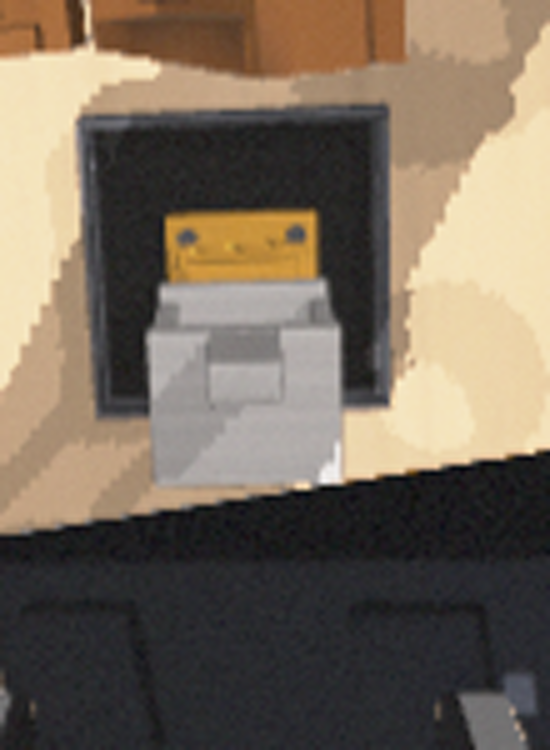

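```bash
python3 - <<'E'
from h import *
import pickle
c=pickle.load(open('w17.pkl','rb'));p,R=tool()
f=lambda x,y,z:plane(c,270+x/5-.4,100+y/5-.4,z)
P=np.array([f(*q,.012) for q in [(80,118),(388,106),(388,405),(98,418)]]);D=P.mean(0)
a,b=f(166,212,.008),f(318,210,.008);print(D,np.linalg.norm(a-b))
foot=(a+b)/2+R@[0,.021,0]; t=f(245,383,.1205)
e=(P[1]-P[0])/np.linalg.norm(P[1]-P[0])
print('foot',foot,'tool frame offset',R.T@(foot-D)*1000,'tab-foot tool',R.T@(t-foot)*1000)
E
```

```text
[ 0.40866911 -0.16389853  0.012     ] 0.04165802740034307
foot [ 0.40252757 -0.16592874  0.00805403] tool frame offset [0.98519306 6.38356432 3.9611085 ] tab-foot tool [   0.11619865   -2.35857377 -112.45265843]
```

```bash
python3 -c "
from workcell import workorder
print(workorder.hand_in())"
```

```text
the job is handed in; nothing more can be done
None
```

The waveguide load is off the hook and standing upright, released, in the square dish. I handed the job in at about 21.6 s of the 51 s allowed; the hand-in gives no verdict.

- **Unhooking:** I pushed the head back against the keeper to about 11 N, which is about 7 mm of travel. I then lifted it 27 mm and drew it out over the lip and tip. The sideways push read at the wrist was never above about 12 N, and the upward pull while lifting was about 6 N. These were read at the end of each move, so a brief peak in between would not show.
- **Carrying and setting down:** I carried the load over the case and lowered it until it touched the dish floor. It pressed with about 8 N before release.
- **Last checks:** The foot is about 6.5 mm from the dish's centre (limit 21 mm in each direction). The lean is about 0.01 rad, the gripper is well clear, and the wrist force is near zero.
- **Disagreement:** My early estimates of the dish's y position differed by up to 10 mm between cameras. I used the close wrist view for placing, and a final wrist picture agreed with it. I set the foot a few millimetres off centre on purpose to keep the gripper away from the lid.
- **Not checked:** I did not measure the small parts again at the end. The arm went nowhere near them, and they appeared in place in the pictures taken along the way.

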